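Cap the console's camlock outlet

TASK

Pick up the loose metal camlock cap by the bar on its top and push it fully home on the grooved steel adaptor that stands out of the sloping training console, with its two cam arms still open. Then swing the two arms down to their stops, one after the other, so that the cap is locked on. Leave the other things on the bench where they are.

Things in the scene. Friction and masses are not known exactly. Their poses are not given: they have to be found in the camera images.
- cap: camlock cap, aluminium, about 0.6 kg, loose: a cup 72 mm across, 62 mm high, bore 60 mm, 54 mm deep, standing mouth down; grip bar on top; two steel cam arms on its +y and -y sides, about 200 mm over the open arms. Origin: centre of the open rim (underside); z up through the closed top. Same after a half turn about z; fits the adaptor at any turn, best with the arms across the console
- cap_grip (a point): middle of the cap's grip bar, on the cap's axis, 88 mm above the rim. The bar runs from 62 (the cup's closed top) to 102 mm above the rim, 24 mm thick along the cap's x, 66 mm long along its y
- cam_a (a joint): hinge of the cam arm on the cap's +y side; axis along the cap's x. 0 = open: the arm points outward, 50 degrees above the rim plane; grows as it swings down; 1.57 = locked, at its stop, outward and 40 degrees below that plane. Stays where left (0.06 N m friction, about 1 N at the pad). Keep below 0.45 while pushing the cap on: beyond that the lobe that locks in the groove blocks the mouth
- cam_b (a joint): hinge of the cam arm on the cap's -y side; axis along the cap's x. 0 = open: the arm points outward, 50 degrees above the rim plane; grows as it swings down; 1.57 = locked, at its stop, outward and 40 degrees below that plane. Stays where left (0.06 N m friction, about 1 N at the pad). Keep below 0.45 while pushing the cap on: beyond that the lobe that locks in the groove blocks the mouth
- cam_a_pivot (a point): pivot of the cam arm on the cap's +y side: 40 mm out along the cap's +y, 22 mm above the rim, midway across the arm's width
- cam_b_pivot (a point): pivot of the cam arm on the cap's -y side: 40 mm out along the cap's -y, 22 mm above the rim, midway across the arm's width
- cam_a_tip (a point): outer end of the cam arm on the cap's +y side, mid thickness, 92 mm from its pivot. The arm is a flat steel lever 14 mm wide (along the cap's x) and 8 mm thick, ending in a flat pad 24 mm wide and 30 mm long
- cam_b_tip (a point): outer end of the cam arm on the cap's -y side, mid thickness, 92 mm from its pivot. The arm is a flat steel lever 14 mm wide (along the cap's x) and 8 mm thick, ending in a flat pad 24 mm wide and 30 mm long
- adaptor: grooved adaptor: fixed steel stub 56 mm in diameter, 112 mm tall, square on the console's top plate, with a groove of 42 mm diameter from 64 to 86 mm above its foot and a 5 mm chamfer at the top. Origin: centre of its foot on the plate; z along its axis, which leans 30 degrees from vertical towards the console's low front edge; y level, across the console
- adaptor_seat (a point): point on the adaptor's axis, 58 mm above its foot, where the centre of the cap's rim lies when the cap is fully home
- adaptor_top (a point): centre of the adaptor's flat top, 112 mm above its foot
- console: the training console, fixed: a teal tray 300 x 240 x 70 mm with a white top plate, sloping 30 degrees, low edge towards the robot, high edge about 220 mm above the bench. Origin: on the bench under the middle of the tray; x points level from the low to the high edge, y across
- multimeter: bystander: yellow multimeter 140 x 75 x 36 mm, lying flat; origin at the centre of its underside, long side along x
- module: bystander: blue plug-in module 104 x 74 x 57 mm; origin at the centre of its underside
- tray: bystander: black divided tray 120 x 180 x 45 mm; origin at the centre of its underside
Things that resemble listed ones, but are neither listed nor needed, are in the scene too. There is more than one size of the cap; the one meant has the size given above.

How it is judged:
By the outcome, as a careful person would: the job done as asked, in the order asked, and still so for the second after the job is handed in, with the robot touching nothing.
It also fails if it takes over 72 s, if anything falls off the work surface, if the arm or the gripper's body presses on something with over 40 N, if the wrist force passes 120 N, or if a joint passes its speed limit or range.

ROBOT

A 6-joint arm with a two-finger parallel gripper is mounted at the origin on the work surface. World frame = base frame: x ahead of the robot, y to its left, z up, the work surface at z = 0. Lengths are in m, angles in rad, forces in N, time in s.
With the tool pointing down it reaches from about 0.275 to 0.825 m from the base axis. Payload 5.2 kg.
Tool frame: the origin (TCP) lies midway between the tips of the shut fingers; the grasp point (between the pads) lies 19 mm behind it; z points along the fingers, y is the direction in which the jaws open and shut (so a half turn about z gives the same grasp; the last joint's range is limited). The gripper opens to 93 mm and grips with 3 to 60 N. Pads are 15 mm wide; open, the fingers measure 128 mm over their backs; the gripper's body (75 mm by 188 mm) begins 65 mm behind the grasp point.
Start: joints at [0.952, 0.259, 1.535, -0, 1.348, -0.203], TCP at [0.222, 0.503, 0.219] pointing down, gripper open.
Joint ranges: [-3.14, 3.14], [-0.91, 2.08], [0.19, 2.58], [-1.22, 4.36], [0.22, 2.71], [-3.12, 3.12]. Speed limits (rad/s): [2.57, 2.57, 3.14, 3.14, 3.14, 3.14].

INTERFACE

Orientations are given as a 3x3 rotation matrix whose columns are the frame's x, y, z axes.
In Python, from rig import manip, optics gives the robot as it stands.
- The arm moves only by the tool apply_moves, never from a script. Its argument "moves" is a list of rows, each an object of numbers: "wx", "wy", "wz": the turn, a rotation vector about the tool's x, y, z in rad; "dx", "dy", "dz": the shift along the tool's x, y, z in mm; "jaw": the closure, from 0 (fully open) to 1 (shut). In form: [{"wx": .., "wy": .., "wz": .., "dx": .., "dy": .., "dz": .., "jaw": ..}, ...]. A call has 1 to 20 rows; each row is the pose to reach, as a shift and turn from the pose commanded when the call began, along the tool's axes at that moment; what a row does not reach only later rows make up. A row lasts 1/8 s, in which the tool goes at most 62.5 mm and 10.7 degrees, less where a joint would pass 70% of its speed; a pose out of reach is approached as far as the arm can. A call with a gripper value outside its range is refused whole. The fingers move at their own pace and stop on an object; "squeeze" is the grip in N (left out, the last holds). Time passes only in rows, so rows that repeat a pose let the fingers close. It gives the time, the measured TCP pose, the force and the opening at its end, in the units of the state.
- manip.get_state(): the state, without advancing time (a new reading comes with each control period).
- optics.grab_frame(name): name is "side" or "top"; returns the picture (480x640x3 uint8, blue, green, red); there is no depth.
- optics.camera_model(name): a dict with "fx", "fy", "cx", "cy" (pixels), "rvec" (rotation vector, rad) and "tvec" (3), from world to camera coordinates, as OpenCV has them. Camera axes: x right, y down, z forward; pixel columns grow to the right and rows downward; lengths in m; the calibration is good to about 2 mm. A picture is of the moment at which its call begins. camera_model takes no time and is no camera call.
- manip.hand_in(): hands the job in, once; it reports no verdict.
The state is a dict: "clock": time; "q": joint angles; "dq": joint speeds; "joint_efforts": joint torques, N m; "ee_pos": TCP position; "tcp_rot": TCP orientation; "wrist_force": force on the tool from outside, world axes, zero at the start; "moment": the same for the moment, N m; "width": finger opening in m.
Only numpy, scipy, OpenCV 4.12 (cv2) and the standard library are available. Lean on these libraries where they do the work, as an engineer would, in place of code of your own. Each camera call takes 0.05 s, during which the arm holds its last target.

## Working session

There is one attempt and no reset: what is moved stays moved. The work goes in short steps, Python scripts to look and compute and a tool call to move; the robot and the scene stay as the last step left them, time stands still between calls to the robot, and variables do not carry over. Pictures are saved under pics/ and viewed, and the job is handed in when it is done.

Besides the shell and the picture viewer there is one more tool, called after "Call:" as name(argument=value, ...), one argument or row to a line, values as JSON. apply_moves: Moves the arm, as the interface text tells. Its arguments: {"type":"object","properties":{"moves":{"type":"array"},"squeeze":{"type":"number"}},"required":["moves"]}

```bash
mkdir -p pics; ls
python3 - <<'E'
from rig import manip, optics
import cv2
print(manip.get_state())
for n in("side","top"):
    print(n,optics.camera_model(n)); cv2.imwrite(f"pics/{n}0.png",optics.grab_frame(n))
E
```

```text
pics
{'clock': 0.0, 'q': array([ 9.52199775e-01,  2.59313736e-01,  1.53604471e+00, -3.11174314e-05,
        1.34797948e+00, -2.02793119e-01]), 'dq': array([-9.75854368e-04,  6.65738523e-05,  6.13182133e-04,  3.36197731e-04,
       -1.26935366e-03,  6.39678278e-05]), 'joint_efforts': array([-7.61660813e-04, -4.37295341e+01, -2.84001446e+01,  7.18665775e-02,
        4.16928821e-02, -7.79368293e-05]), 'ee_pos': array([0.22183346, 0.50270547, 0.21784885]), 'tcp_rot': array([[-9.14794719e-01,  4.03917873e-01, -9.87345183e-04],
       [ 4.03918951e-01,  9.14793643e-01, -1.43945938e-03],
       [ 3.21793724e-04, -1.71561727e-03, -9.99998477e-01]]), 'wrist_force': array([-0.11519777, -0.38714175, -0.49349204]), 'moment': array([-0.04765231,  0.02636828, -0.03537627]), 'width': 0.09308765390851709}
side {'fx': 492.90523825242514, 'fy': 492.90523825242514, 'cx': 315.6646680245272, 'cy': 236.13635563702897, 'rvec': array([ 2.1625332 , -0.62547691,  0.31747568]), 'tvec': array([-0.44741787,  0.25622199,  1.14682704])}
top {'fx': 539.8006577266793, 'fy': 539.8006577266793, 'cx': 313.52122938222567, 'cy': 237.08812719092833, 'rvec': array([ 2.14335718, -2.15628527,  0.14710879]), 'tvec': array([-0.01007021,  0.53332431,  1.48725256])}
```

View pics/side0.png

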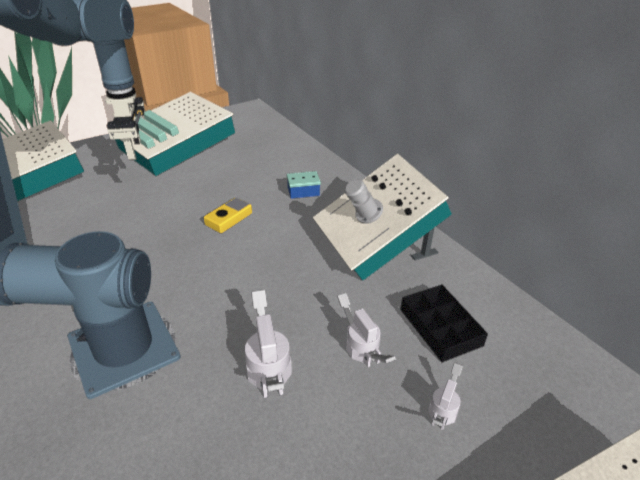

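View pics/top0.png

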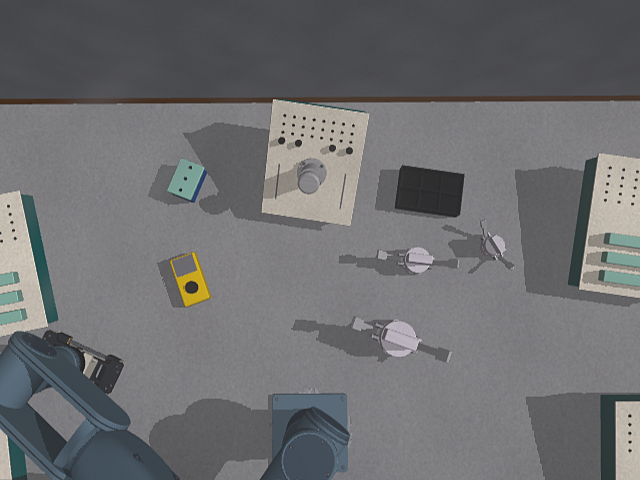

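The side view shows three caps at about (268,360), (364,335) and (446,405). In the top view they are at (399,338), (418,260) and (494,243). The adaptor is at (311,175) in the top view and (365,200) in the side view. Next I'll zoom in and measure the caps' sizes.

```bash
cat > h.py <<'E'
import numpy as np, cv2
from rig import manip, optics
def cam(n):
    m=optics.camera_model(n); K=np.array([[m['fx'],0,m['cx']],[0,m['fy'],m['cy']],[0,0,1.]])
    return K,np.array(m['rvec'],float),np.array(m['tvec'],float)
def ray(n,uv):
    K,r,t=cam(n); R=cv2.Rodrigues(r)[0]
    d=R.T@np.linalg.inv(K)@np.array([uv[0],uv[1],1.]); return -R.T@t, d/np.linalg.norm(d)
def onz(n,uv,z):
    c,d=ray(n,uv); return c+d*(z-c[2])/d[2]
def tri(a,b):  # a side uv, b top uv
    c1,d1=ray('side',a);c2,d2=ray('top',b)
    s=np.linalg.lstsq(np.c_[d1,-d2],c2-c1,rcond=None)[0]
    p,q=c1+d1*s[0],c2+d2*s[1]; return (p+q)/2,np.linalg.norm(p-q)
def proj(n,P):
    K,r,t=cam(n); return cv2.projectPoints(np.atleast_2d(np.array(P,float)),r,t,K,None)[0][:,0]
E
python3 - <<'E'
from h import *
for n in('side','top'): print(n,ray(n,(320,240)))
t=cv2.imread('pics/top0.png'); s=cv2.imread('pics/side0.png')
def z(im,x,y,w,h,k,name): cv2.imwrite(f'pics/{name}.png',cv2.resize(im[y:y+h,x:x+w],None,fx=k,fy=k,interpolation=cv2.INTER_CUBIC))
z(t,340,200,190,170,4,'zt'); z(s,230,270,260,170,3,'zs'); z(t,240,90,140,145,4,'zta'); z(s,300,140,160,150,4,'zsa')
E
```

```text
side (array([-0.03117966, -0.86673225,  0.91041075]), array([ 0.43347438,  0.65379243, -0.62020595]))
top (array([ 0.32445397, -0.01386773,  1.54628384]), array([ 0.13158613, -0.01158084, -0.99123709]))
```

View pics/zt.png

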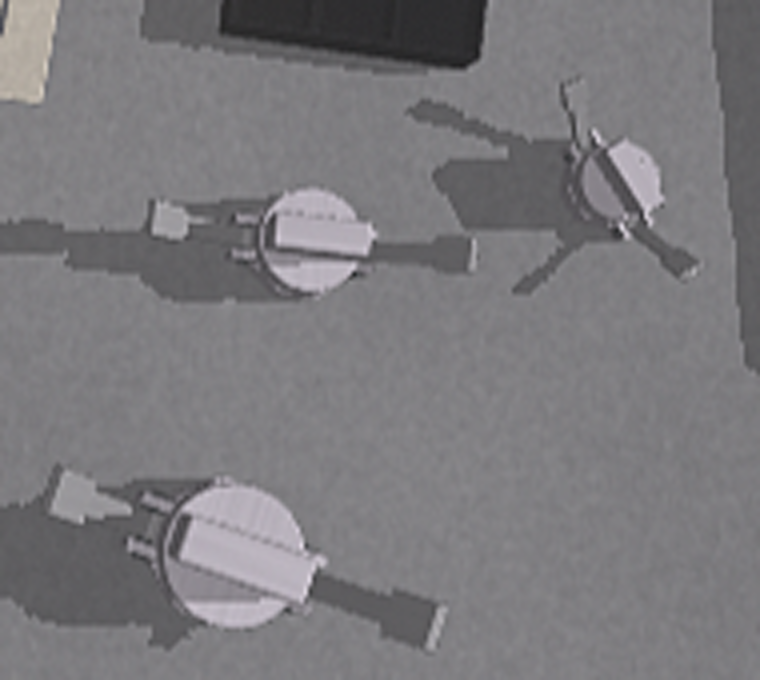

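View pics/zs.png

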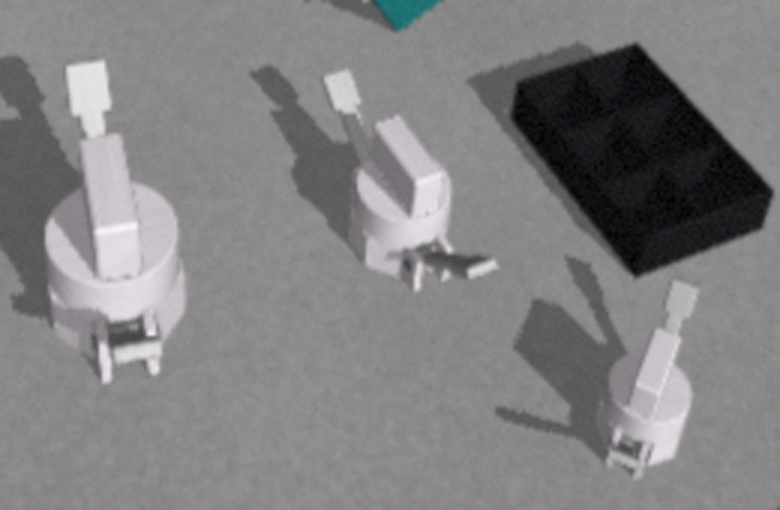

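View pics/zta.png

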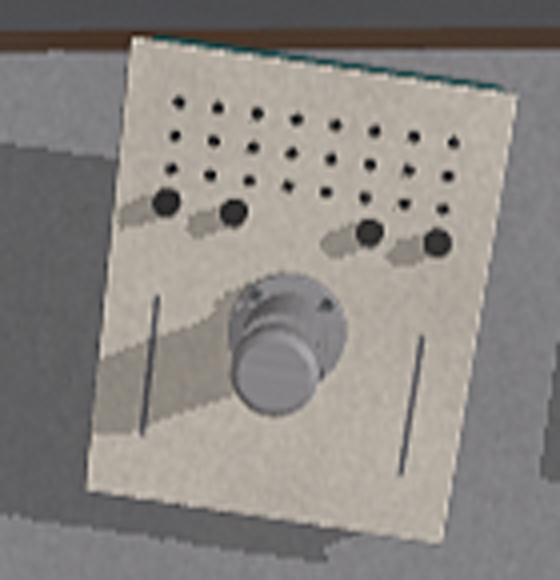

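View pics/zsa.png

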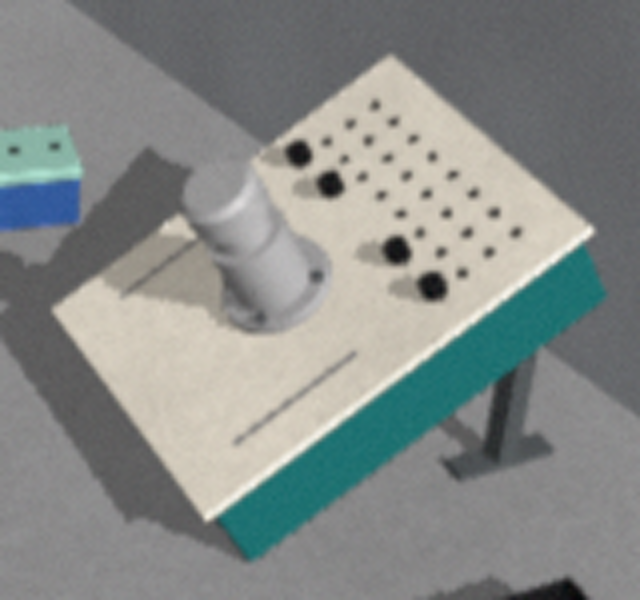

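Run:
```python
from h import *
zs=lambda x,y:(230+x/3-.33,270+y/3-.33); zt=lambda x,y:(340+x/4-.375,200+y/4-.375)
print('far tip',tri(zs(341,76),zt(152,219)))
print('near tip',tri(zs(493,265),zt(473,253)))
# cup top circle z=.062 : top view extents
for p in[(260,240),(370,240),(313,187),(313,293)]: print(onz('top',zt(*p),.062))
# bar top corners, side view z=.102: 
for p in[(376,123),(398,117),(442,172),(417,184)]: print('bar side',onz('side',zs(*p),.102))
for p in[(277,210),(376,224),(374,256),(275,246)]: print('bar top',onz('top',zt(*p),.102))
# adaptor
za=lambda x,y:(300+x/4-.375,140+y/4-.375); ta=lambda x,y:(240+x/4-.375,90+y/4-.375)
print('adtop',tri(za(217,192),ta(274,372)))
cs=dict(LB=(za(53,310),ta(88,491)),RB=(za(207,520),ta(442,543)),LT=(za(391,55),ta(133,38)),RT=(za(594,232),ta(517,97)))
for k,v in cs.items(): print(k,tri(*v))
```

```text
far tip (array([ 0.482614  , -0.19071045,  0.07279094]), np.float64(0.007484327927299294))
near tip (array([ 0.45730915, -0.40712075,  0.0853196 ]), np.float64(0.008952703052485264))
[ 0.4654437  -0.26429873  0.062     ]
[ 0.46498501 -0.34015963  0.062     ]
[ 0.50203702 -0.30204441  0.062     ]
[ 0.428656   -0.29966574  0.062     ]
bar side [ 0.46184976 -0.2700154   0.102     ]
bar side [ 0.47946433 -0.27380488  0.102     ]
bar side [ 0.47376826 -0.33426518  0.102     ]
bar side [ 0.45159952 -0.33369768  0.102     ]
bar top [ 0.48182285 -0.26956855  0.102     ]
bar top [ 0.4719616  -0.33578529  0.102     ]
bar top [ 0.45041543 -0.33365979  0.102     ]
bar top [ 0.45754304 -0.26749506  0.102     ]
adtop (array([ 6.46273547e-01, -6.14507386e-04,  2.20190310e-01]), np.float64(7.059893027671191e-05))
LB (array([0.60169458, 0.13064378, 0.06186389]), np.float64(0.002944072154070518))
RB (array([ 0.5636676 , -0.11625114,  0.05989932]), np.float64(0.0028942967146372263))
LT (array([0.86865469, 0.08908532, 0.21625999]), np.float64(0.0009730721444252954))
RT (array([ 0.82914679, -0.15849804,  0.2136918 ]), np.float64(0.0027196804149838237))
```

Run:
```python
from h import *
y=np.radians(-6.4); Y=np.array([-np.sin(y),np.cos(y),0]); X=np.array([np.cos(y),np.sin(y),0]); C=np.array([.4665,-.302,0]); Z=np.array([0,0,1.])
for s in(1,-1):
  for a in(0,.2,.4,.6,.8,1.2):
    e=np.radians(50)-a
    t=C+.022*Z+s*Y*(.04+.092*np.cos(e))+Z*.092*np.sin(e)
    u=proj('side',[t,t+.012*X,t-.012*X]); v=proj('top',[t,t+.012*X,t-.012*X])
    print(s,a,((u-[230,270]+.33)*3).round().tolist(),((v-[340,200]+.375)*4).round().tolist())
```

```text
1 0 [[341.0, 71.0], [355.0, 66.0], [328.0, 76.0]] [[177.0, 218.0], [179.0, 201.0], [176.0, 236.0]]
1 0.2 [[333.0, 73.0], [346.0, 68.0], [320.0, 77.0]] [[156.0, 218.0], [157.0, 201.0], [154.0, 236.0]]
1 0.4 [[326.0, 78.0], [339.0, 74.0], [313.0, 83.0]] [[139.0, 219.0], [140.0, 202.0], [137.0, 237.0]]
1 0.6 [[322.0, 88.0], [335.0, 84.0], [309.0, 93.0]] [[127.0, 221.0], [128.0, 204.0], [125.0, 238.0]]
1 0.8 [[319.0, 101.0], [332.0, 97.0], [306.0, 106.0]] [[119.0, 223.0], [121.0, 206.0], [118.0, 240.0]]
1 1.2 [[320.0, 135.0], [333.0, 131.0], [308.0, 140.0]] [[121.0, 229.0], [122.0, 213.0], [119.0, 245.0]]
-1 0 [[479.0, 254.0], [494.0, 248.0], [465.0, 260.0]] [[470.0, 249.0], [471.0, 232.0], [468.0, 267.0]]
-1 0.2 [[488.0, 280.0], [502.0, 273.0], [473.0, 286.0]] [[483.0, 253.0], [485.0, 236.0], [482.0, 270.0]]
-1 0.4 [[493.0, 304.0], [508.0, 298.0], [479.0, 311.0]] [[492.0, 256.0], [493.0, 239.0], [491.0, 274.0]]
-1 0.6 [[496.0, 327.0], [510.0, 321.0], [481.0, 333.0]] [[495.0, 260.0], [496.0, 243.0], [494.0, 277.0]]
-1 0.8 [[496.0, 346.0], [510.0, 340.0], [481.0, 352.0]] [[492.0, 262.0], [493.0, 245.0], [491.0, 279.0]]
-1 1.2 [[487.0, 372.0], [501.0, 365.0], [472.0, 378.0]] [[472.0, 266.0], [473.0, 249.0], [471.0, 283.0]]
```

Run:
```python
from h import *
t=cv2.imread('pics/top0.png'); s=cv2.imread('pics/side0.png')
def z(im,x,y,w,h,k,name):
    c=cv2.resize(im[y:y+h,x:x+w],None,fx=k,fy=k,interpolation=cv2.INTER_CUBIC)
    g=cv2.cvtColor(c,cv2.COLOR_BGR2GRAY); g=cv2.createCLAHE(4,(2,2)).apply(g); cv2.imwrite(f'pics/{name}.png',g)
z(t,288,150,44,50,12,'zta2'); z(s,338,172,52,54,11,'zsa2')
```

```text
(no output)
```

View pics/zta2.png

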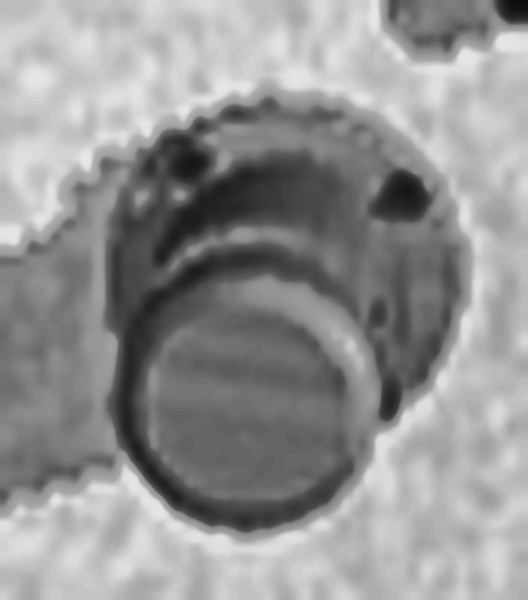

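View pics/zsa2.png

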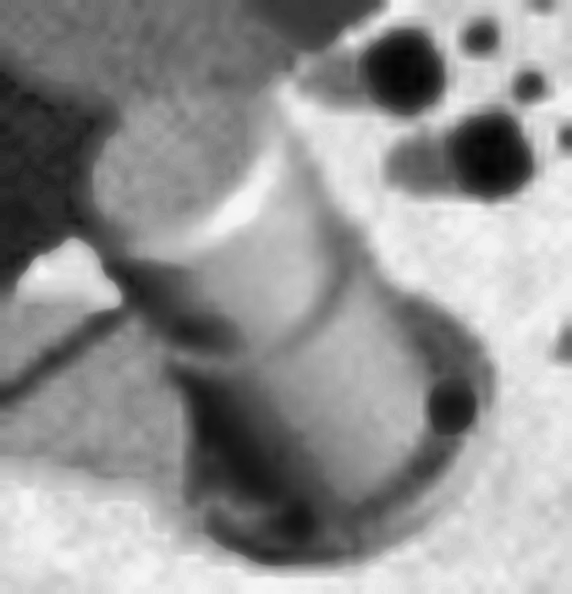

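Run:
```python
from h import *
p,e=tri((353.6,187.0),(308.4,183.1)); print(p,e)
y=np.radians(-8.8); n=np.array([-.5*np.cos(y),-.5*np.sin(y),.866]); print(n)
Y=np.array([-np.sin(y),np.cos(y),0]); X=np.cross(Y,n)
def pr(P):
  print(((proj('top',P)-[288,150]+.46)*12).round().tolist()); print(((proj('side',P)-[338,172]+.45)*11).round().tolist())
for q in [p]:
  f=q-.112*n; print(f)
  for P,r in((q,.023),(q-.005*n,.028),(f+.004*n,.04)): pr([P,P+r*X,P-r*X,P+r*Y,P-r*Y])
  # plate centre guess: console corners
  c=np.array([.7158,-.0138,.1379]); print((f-c)@n,(f-c)@X,(f-c)@Y)
```

```text
[ 0.64445953 -0.00139358  0.22310152] 0.0003332780756981478
[-0.49411419  0.07649292  0.866     ]
[ 0.69980032 -0.00996079  0.12610952]
[[251.0, 402.0], [264.0, 296.0], [237.0, 506.0], [142.0, 386.0], [360.0, 418.0]]
[[176.0, 170.0], [253.0, 111.0], [98.0, 229.0], [132.0, 123.0], [221.0, 219.0]]
[[253.0, 395.0], [269.0, 267.0], [236.0, 522.0], [121.0, 376.0], [385.0, 415.0]]
[[184.0, 183.0], [278.0, 112.0], [90.0, 255.0], [131.0, 126.0], [239.0, 243.0]]
[[291.0, 268.0], [313.0, 95.0], [269.0, 438.0], [115.0, 243.0], [467.0, 294.0]]
[[347.0, 442.0], [475.0, 346.0], [219.0, 539.0], [272.0, 360.0], [425.0, 529.0]]
-0.0020112156702405985 -0.020096502922939567 0.0013462931322402757
```

```bash
cat >> h.py <<'E'
from scipy.spatial.transform import Rotation as Ro
def rel(P,R):
    s=manip.get_state(); R0=np.array(s['tcp_rot'])
    d=R0.T@(np.array(P)-s['ee_pos'])*1000; w=Ro.from_matrix(R0.T@R).as_rotvec()
    print('d',d.round(2),'w',w.round(4),'clock',s['clock'])
def st():
    s=manip.get_state(); print(s['clock'],s['ee_pos'].round(4),'F',s['wrist_force'].round(1),'w',round(s['width'],4),'q',s['q'].round(2))
def capR(yaw,lean=0): # tool rot for gripping cap with axis yaw/lean
    y=np.radians(yaw); n=np.array([-np.sin(np.radians(lean))*np.cos(y),-np.sin(np.radians(lean))*np.sin(y),np.cos(np.radians(lean))])
    cy=np.array([-np.sin(y),np.cos(y),0]); cx=np.cross(cy,n)
    return np.c_[cy,cx,-n]   # tool x=cap y, tool y=cap x, z=-n
C=np.array([.4665,-.302,0])
E
python3 - <<'E'
from h import *
print(np.linalg.det(capR(-6.4,30)))
rel(C+[0,0,.2],capR(-6.4))
E
```

```text
1.0
d [-548.88 -637.31   18.77] w [-1.6000e-03  7.0000e-04  1.2667e+00] clock 0.1
```

Call:
apply_moves(
  moves=[
    {"dx":-549,"dy":-637,"dz":19,"wz":1.267,"wx":-0.0016,"wy":0.0007,"jaw":0},
    {"dx":-549,"dy":-637,"dz":19,"wz":1.267,"wx":-0.0016,"wy":0.0007,"jaw":0},
    {"dx":-549,"dy":-637,"dz":19,"wz":1.267,"wx":-0.0016,"wy":0.0007,"jaw":0},
    {"dx":-549,"dy":-637,"dz":19,"wz":1.267,"wx":-0.0016,"wy":0.0007,"jaw":0},
    {"dx":-549,"dy":-637,"dz":19,"wz":1.267,"wx":-0.0016,"wy":0.0007,"jaw":0},
    {"dx":-549,"dy":-637,"dz":19,"wz":1.267,"wx":-0.0016,"wy":0.0007,"jaw":0},
    {"dx":-549,"dy":-637,"dz":19,"wz":1.267,"wx":-0.0016,"wy":0.0007,"jaw":0},
    {"dx":-549,"dy":-637,"dz":19,"wz":1.267,"wx":-0.0016,"wy":0.0007,"jaw":0},
    {"dx":-549,"dy":-637,"dz":19,"wz":1.267,"wx":-0.0016,"wy":0.0007,"jaw":0},
    {"dx":-549,"dy":-637,"dz":19,"wz":1.267,"wx":-0.0016,"wy":0.0007,"jaw":0},
    {"dx":-549,"dy":-637,"dz":19,"wz":1.267,"wx":-0.0016,"wy":0.0007,"jaw":0},
    {"dx":-549,"dy":-637,"dz":19,"wz":1.267,"wx":-0.0016,"wy":0.0007,"jaw":0},
    {"dx":-549,"dy":-637,"dz":19,"wz":1.267,"wx":-0.0016,"wy":0.0007,"jaw":0},
    {"dx":-549,"dy":-637,"dz":19,"wz":1.267,"wx":-0.0016,"wy":0.0007,"jaw":0},
    {"dx":-549,"dy":-637,"dz":19,"wz":1.267,"wx":-0.0016,"wy":0.0007,"jaw":0},
    {"dx":-549,"dy":-637,"dz":19,"wz":1.267,"wx":-0.0016,"wy":0.0007,"jaw":0},
    {"dx":-549,"dy":-637,"dz":19,"wz":1.267,"wx":-0.0016,"wy":0.0007,"jaw":0},
  ],
)

```text
clock: 2.22
ee_pos: [0.4668, -0.2998, 0.1998]
tcp_rot: [[0.11, 0.994, 0.001], [0.994, -0.11, 0.002], [0.002, 0.001, -1.0]]
wrist_force: [-0.1, 0.7, -0.7]
width: 0.0927
```

Run:
```python
from h import *
st()
a=optics.grab_frame('side'); b=optics.grab_frame('top')
cv2.imwrite('pics/s1.png',cv2.resize(a[220:420,230:450],None,fx=3.5,fy=2.9)); cv2.imwrite('pics/t1.png',cv2.resize(b[200:320,330:490],None,fx=5,fy=5))
rel(C+[0,0,.069],capR(-6.4))
```

```text
2.225 [ 0.4668 -0.2998  0.1998] F [-0.1  0.7 -0.7] w 0.0927 q [-0.77  0.28  1.55  0.    1.31 -0.66]
d [ -2.05  -0.48 131.09] w [ 0.0011 -0.0012  0.001 ] clock 2.325
```

View pics/s1.png

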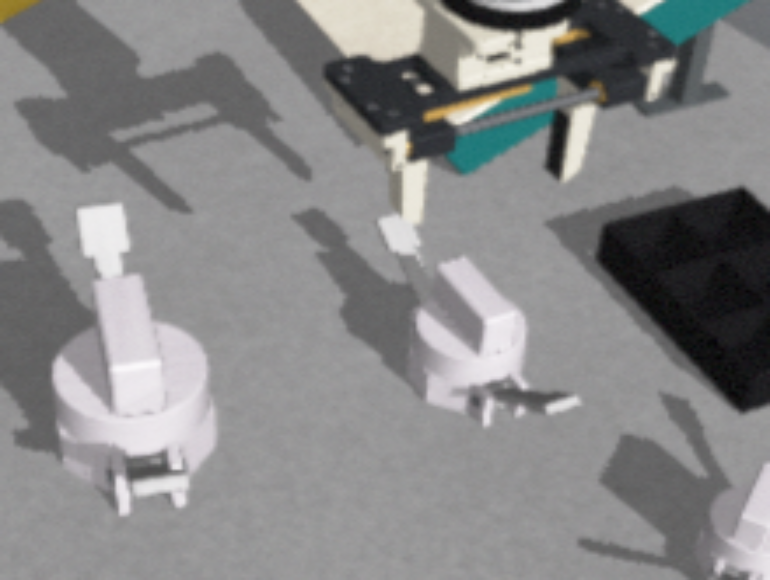

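The jaws straddle the medium cap's bar in the right direction (bar in the crop at about (480,300)). The tips are at about (410,215) and (570,175), directly above it. I'll go down and grip.

Call:
apply_moves(
  moves=[
    {"dx":-2,"dy":-0.5,"dz":50,"jaw":0},
    {"dx":-2,"dy":-0.5,"dz":90,"jaw":0},
    {"dx":-2,"dy":-0.5,"dz":115,"jaw":0},
    {"dx":-2,"dy":-0.5,"dz":125,"jaw":0},
    {"dx":-2,"dy":-0.5,"dz":131,"jaw":0},
    {"dx":-2,"dy":-0.5,"dz":131,"jaw":0},
    {"dx":-2,"dy":-0.5,"dz":131,"jaw":1},
    {"dx":-2,"dy":-0.5,"dz":131,"jaw":1},
    {"dx":-2,"dy":-0.5,"dz":131,"jaw":1},
    {"dx":-2,"dy":-0.5,"dz":131,"jaw":1},
    {"dx":-2,"dy":-0.5,"dz":131,"jaw":1},
    {"dx":-2,"dy":-0.5,"dz":131,"jaw":1},
    {"dx":-2,"dy":-0.5,"dz":131,"jaw":1},
    {"dx":-2,"dy":-0.5,"dz":131,"jaw":1},
  ],
  squeeze=55,
)

```text
invalid input at $.moves[0]: expected keys wx, wy, wz, dx, dy, dz, jaw
```

Run:
```python
from h import *
st()
a=optics.grab_frame('side'); b=optics.grab_frame('top')
cv2.imwrite('pics/s2.png',cv2.resize(a[220:420,270:450],None,fx=4,fy=3)); cv2.imwrite('pics/t2.png',cv2.resize(b[200:320,330:490],None,fx=5,fy=5))
```

```text
2.325 [ 0.467  -0.3002  0.2001] F [0.5 0.5 0.7] w 0.0932 q [-0.77  0.28  1.55  0.    1.31 -0.66]
```

View pics/s2.png

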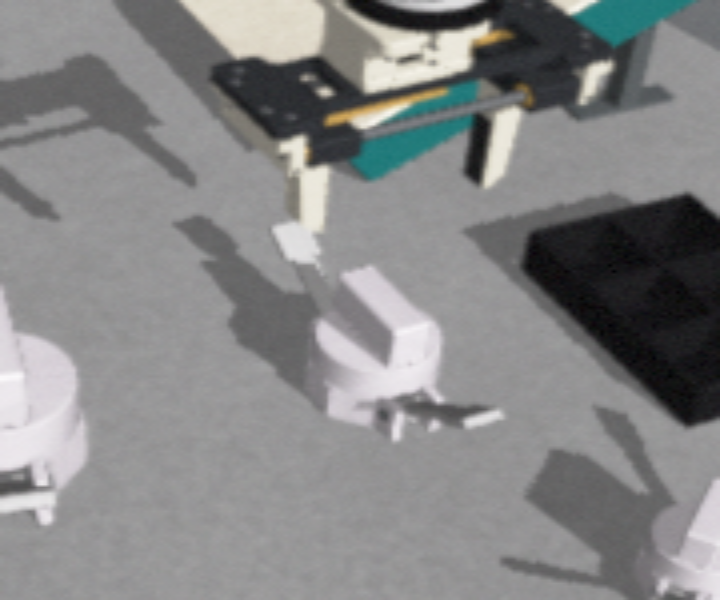

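All keys are required, so the move was refused and the view hasn't changed. I'll send it again with every key.

Call:
apply_moves(
  moves=[
    {"wx":0,"wy":0,"wz":0,"dx":-2,"dy":-0.5,"dz":50,"jaw":0},
    {"wx":0,"wy":0,"wz":0,"dx":-2,"dy":-0.5,"dz":90,"jaw":0},
    {"wx":0,"wy":0,"wz":0,"dx":-2,"dy":-0.5,"dz":115,"jaw":0},
    {"wx":0,"wy":0,"wz":0,"dx":-2,"dy":-0.5,"dz":125,"jaw":0},
    {"wx":0,"wy":0,"wz":0,"dx":-2,"dy":-0.5,"dz":131,"jaw":0},
    {"wx":0,"wy":0,"wz":0,"dx":-2,"dy":-0.5,"dz":131,"jaw":0},
    {"wx":0,"wy":0,"wz":0,"dx":-2,"dy":-0.5,"dz":131,"jaw":1},
    {"wx":0,"wy":0,"wz":0,"dx":-2,"dy":-0.5,"dz":131,"jaw":1},
    {"wx":0,"wy":0,"wz":0,"dx":-2,"dy":-0.5,"dz":131,"jaw":1},
    {"wx":0,"wy":0,"wz":0,"dx":-2,"dy":-0.5,"dz":131,"jaw":1},
    {"wx":0,"wy":0,"wz":0,"dx":-2,"dy":-0.5,"dz":131,"jaw":1},
    {"wx":0,"wy":0,"wz":0,"dx":-2,"dy":-0.5,"dz":131,"jaw":1},
    {"wx":0,"wy":0,"wz":0,"dx":-2,"dy":-0.5,"dz":131,"jaw":1},
  ],
  squeeze=55,
)

```text
clock: 4.05
ee_pos: [0.4665, -0.3031, 0.0686]
tcp_rot: [[0.112, 0.994, 0.001], [0.994, -0.112, 0.001], [0.001, 0.001, -1.0]]
wrist_force: [0.0, -0.3, -0.3]
width: 0.0276
```

Run:
```python
from h import *
st()
a=optics.grab_frame('side')
cv2.imwrite('pics/s3.png',cv2.resize(a[220:420,270:450],None,fx=4,fy=3))
```

```text
4.05 [ 0.4665 -0.3031  0.0686] F [ 0.  -0.3 -0.3] w 0.0276 q [-0.78  0.41  1.71  0.    1.02 -0.67]
```

View pics/s3.png

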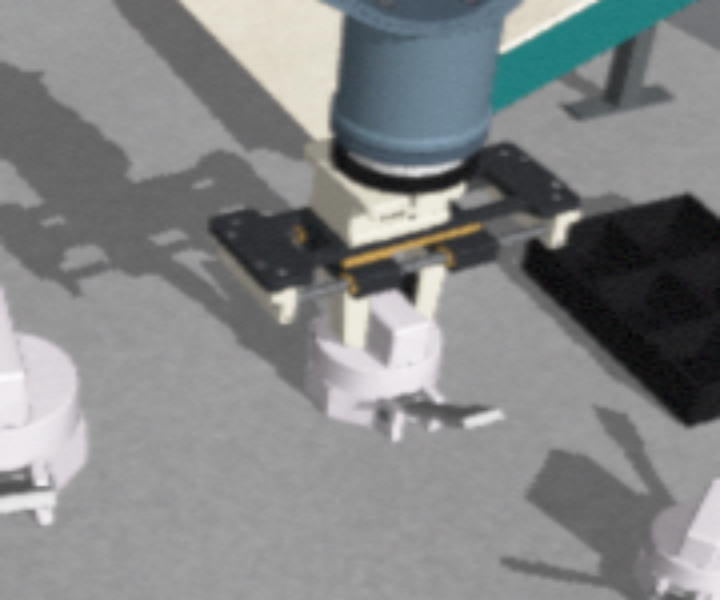

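The fingers are on both sides of the bar and almost closed. I'll finish the grip, then lift.

Call:
apply_moves(
  moves=[
    {"wx":0,"wy":0,"wz":0,"dx":0,"dy":0,"dz":0,"jaw":1},
    {"wx":0,"wy":0,"wz":0,"dx":0,"dy":0,"dz":0,"jaw":1},
    {"wx":0,"wy":0,"wz":0,"dx":0,"dy":0,"dz":0,"jaw":1},
    {"wx":0,"wy":0,"wz":0,"dx":0,"dy":0,"dz":-10,"jaw":1},
    {"wx":0,"wy":0,"wz":0,"dx":0,"dy":0,"dz":-30,"jaw":1},
    {"wx":0,"wy":0,"wz":0,"dx":0,"dy":0,"dz":-60,"jaw":1},
    {"wx":0,"wy":0,"wz":0,"dx":0,"dy":0,"dz":-90,"jaw":1},
    {"wx":0,"wy":0,"wz":0,"dx":0,"dy":0,"dz":-120,"jaw":1},
    {"wx":0,"wy":0,"wz":0,"dx":0,"dy":0,"dz":-150,"jaw":1},
    {"wx":0,"wy":0,"wz":0,"dx":0,"dy":0,"dz":-180,"jaw":1},
    {"wx":0,"wy":0,"wz":0,"dx":0,"dy":0,"dz":-210,"jaw":1},
    {"wx":0,"wy":0,"wz":0,"dx":0,"dy":0,"dz":-230,"jaw":1},
    {"wx":0,"wy":0,"wz":0,"dx":0,"dy":0,"dz":-240,"jaw":1},
    {"wx":0,"wy":0,"wz":0,"dx":0,"dy":0,"dz":-240,"jaw":1},
  ],
  squeeze=55,
)

```text
clock: 5.85
ee_pos: [0.4658, -0.3032, 0.3085]
tcp_rot: [[0.112, 0.994, 0.0], [0.994, -0.112, 0.002], [0.002, -0.0, -1.0]]
wrist_force: [0.5, 0.2, -8.1]
width: 0.0235
```

```bash
cat >> h.py <<'E'
AT=np.array([.6443,-.0010,.2233]); RA=capR(-8.8,30); N=-RA[:,2]
E
python3 - <<'E'
from h import *
st()
# target: rim 60mm above adaptor top -> TCP = AT+(.06+.069)N
T=AT+.129*N; print(T); rel(T,RA)
E
```

```text
5.85 [ 0.4658 -0.3032  0.3085] F [ 0.5  0.2 -8.1] w 0.0235 q [-0.78  0.23  1.36  0.    1.56 -0.67]
[0.58055927 0.00886759 0.33501728]
d [323.01  79.12 -25.98] w [-0.5236 -0.0125  0.0401] clock 5.85
```

Call:
apply_moves(
  moves=[
    {"wx":-0.04,"wy":0,"wz":0.003,"dx":20,"dy":5,"dz":-2,"jaw":1},
    {"wx":-0.12,"wy":-0.003,"wz":0.01,"dx":60,"dy":15,"dz":-6,"jaw":1},
    {"wx":-0.2,"wy":-0.005,"wz":0.015,"dx":110,"dy":27,"dz":-10,"jaw":1},
    {"wx":-0.28,"wy":-0.007,"wz":0.02,"dx":160,"dy":40,"dz":-14,"jaw":1},
    {"wx":-0.36,"wy":-0.009,"wz":0.028,"dx":210,"dy":52,"dz":-18,"jaw":1},
    {"wx":-0.44,"wy":-0.01,"wz":0.034,"dx":260,"dy":64,"dz":-22,"jaw":1},
    {"wx":-0.49,"wy":-0.012,"wz":0.038,"dx":300,"dy":73,"dz":-25,"jaw":1},
    {"wx":-0.52,"wy":-0.0125,"wz":0.04,"dx":317,"dy":78,"dz":-26,"jaw":1},
    {"wx":-0.5236,"wy":-0.0125,"wz":0.04,"dx":323,"dy":79,"dz":-26,"jaw":1},
    {"wx":-0.5236,"wy":-0.0125,"wz":0.04,"dx":323,"dy":79,"dz":-26,"jaw":1},
    {"wx":-0.5236,"wy":-0.0125,"wz":0.04,"dx":323,"dy":79,"dz":-26,"jaw":1},
  ],
)

```text
clock: 7.22
ee_pos: [0.5806, 0.0078, 0.3345]
tcp_rot: [[0.154, 0.856, 0.493], [0.988, -0.133, -0.077], [-0.001, 0.499, -0.866]]
wrist_force: [0.1, 0.2, -6.8]
width: 0.0239
```

Run:
```python
from h import *
st()
a=optics.grab_frame('side'); b=optics.grab_frame('top')
cv2.imwrite('pics/s4.png',cv2.resize(a[90:260,260:450],None,fx=4,fy=3.5)); cv2.imwrite('pics/t4.png',cv2.resize(b[90:240,230:390],None,fx=4.5,fy=4))
cv2.imwrite('pics/s4r.png',a); cv2.imwrite('pics/t4r.png',b)
rel(AT+.129*N,RA); print(manip.get_state()['tcp_rot'],RA)
```

```text
7.225 [0.5806 0.0078 0.3345] F [ 0.1  0.2 -6.8] w 0.0239 q [-0.19 -0.06  1.73  0.02  0.95 -0.04]
d [ 1.14 -0.27 -0.3 ] w [ 0.      0.001  -0.0008] clock 7.325
[[ 1.54202573e-01  8.55697019e-01  4.93967791e-01]
 [ 9.88039143e-01 -1.33311360e-01 -7.75031188e-02]
 [-4.67669601e-04  5.00010693e-01 -8.66019104e-01]] [[ 0.15298584  0.85583088  0.49411419]
 [ 0.98822838 -0.13248962 -0.07649292]
 [ 0.          0.5        -0.8660254 ]]
```

View pics/s4.png

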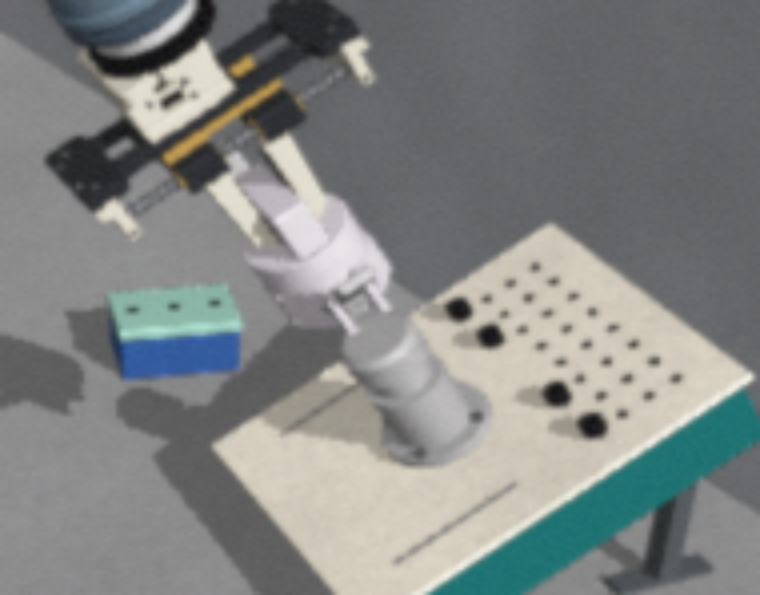

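View pics/t4.png

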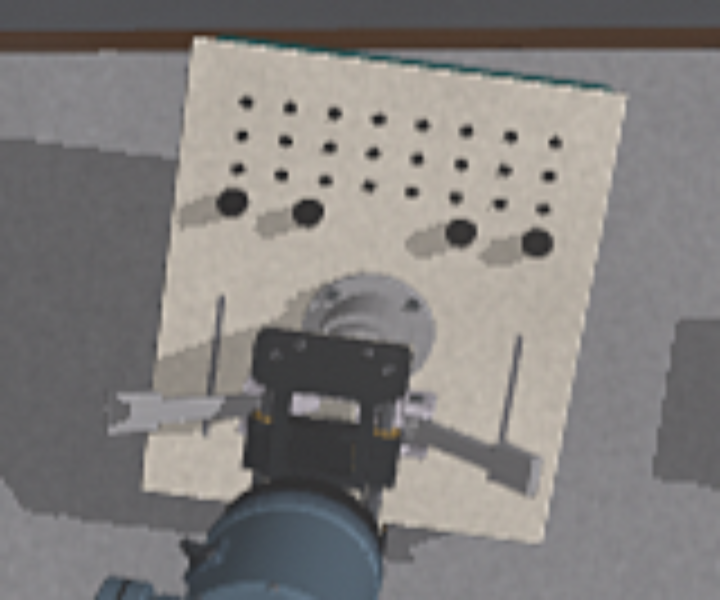

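Run:
```python
from h import *
a=cv2.imread('pics/s4r.png'); b=cv2.imread('pics/t4r.png')
P=np.array([.5806,.0078,.3345]); R=RA; rim=P-.069*N; Y,X=RA[:,0],RA[:,1]
def big(im,x,y,w,h,k): return cv2.resize(im[y:y+h,x:x+w],None,fx=k,fy=k,interpolation=cv2.INTER_CUBIC)
th=np.linspace(0,2*np.pi,60)
A=big(a,300,120,80,100,6); 
def dr(im,n,pts,x,y,k,c):
    for p in proj(n,pts): 
        q=((p-[x,y]+.5)*k-.5).round().astype(int); cv2.circle(im,tuple(int(i) for i in q),1,c,-1)
circ=lambda c,r:[c+r*(np.cos(t)*X+np.sin(t)*Y) for t in th]
dr(A,'side',circ(rim,.036),300,120,6,(0,0,255)); dr(A,'side',circ(rim+.062*N,.036),300,120,6,(0,255,0))
dr(A,'side',circ(AT,.023),300,120,6,(255,0,0)); dr(A,'side',[rim+.088*N+s*.012*X+t*.033*Y+h*.014*N for s in(1,-1) for t in(1,-1) for h in (1,)],300,120,6,(0,255,255))
cv2.imwrite('pics/s4o.png',A)
B=big(b,245,150,120,70,6)
dr(B,'top',[rim+.088*N+s*.012*X+t*.033*Y+.014*N for s in(1,-1) for t in(1,-1)],245,150,6,(0,255,255))
for s in(1,-1):
  for e in(50,40,30):
    e=np.radians(e);dr(B,'top',[rim+.022*N+s*Y*(.04+.092*np.cos(e))+N*.092*np.sin(e)],245,150,6,(0,0,255))
cv2.imwrite('pics/t4o.png',B)
```

```text
(no output)
```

View pics/s4o.png

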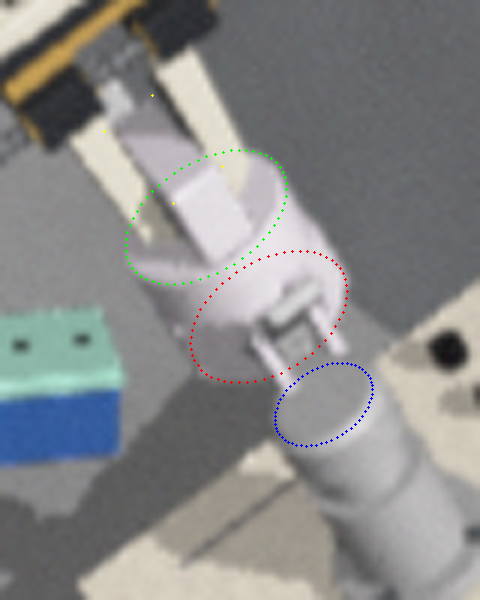

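View pics/t4o.png

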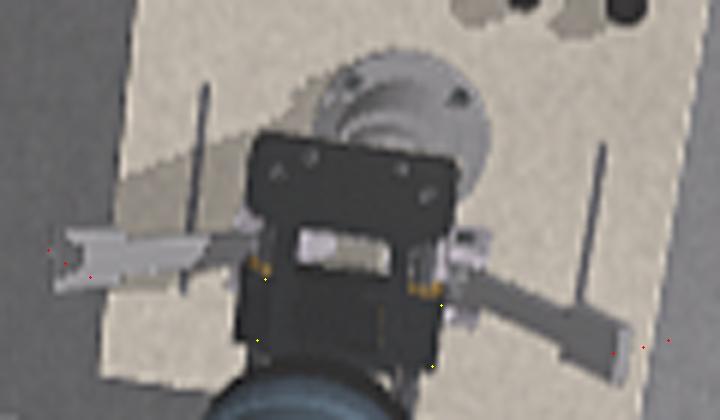

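The side overlay matches the cup (rim ellipse at about (270,315), top ellipse at (205,215)) and the adaptor top at (325,405). In the top view the arm tips are at about (62,260) and (622,355), so both arms are near open. The cap is seated squarely in the grip, so I'll approach and insert slowly.

Call:
apply_moves(
  moves=[
    {"wx":0,"wy":0.001,"wz":0,"dx":0.5,"dy":-0.3,"dz":20,"jaw":1},
    {"wx":0,"wy":0.001,"wz":0,"dx":0.5,"dy":-0.3,"dz":40,"jaw":1},
    {"wx":0,"wy":0.001,"wz":0,"dx":0.5,"dy":-0.3,"dz":52,"jaw":1},
    {"wx":0,"wy":0.001,"wz":0,"dx":0.5,"dy":-0.3,"dz":57,"jaw":1},
    {"wx":0,"wy":0.001,"wz":0,"dx":0.5,"dy":-0.3,"dz":60,"jaw":1},
    {"wx":0,"wy":0.001,"wz":0,"dx":0.5,"dy":-0.3,"dz":62,"jaw":1},
    {"wx":0,"wy":0.001,"wz":0,"dx":0.5,"dy":-0.3,"dz":64,"jaw":1},
    {"wx":0,"wy":0.001,"wz":0,"dx":0.5,"dy":-0.3,"dz":66,"jaw":1},
    {"wx":0,"wy":0.001,"wz":0,"dx":0.5,"dy":-0.3,"dz":66,"jaw":1},
  ],
)

```text
clock: 8.45
ee_pos: [0.6135, 0.0041, 0.2781]
tcp_rot: [[0.152, 0.855, 0.496], [0.988, -0.132, -0.076], [0.0, 0.501, -0.865]]
wrist_force: [0.4, -0.5, -7.5]
width: 0.0235
```

Run:
```python
from h import *
st(); s=manip.get_state(); print(RA.T@s['wrist_force'],s['moment'])
```

```text
8.45 [0.6135 0.0041 0.2781] F [ 0.4 -0.5 -7.5] w 0.0235 q [-0.18  0.04  1.78  0.02  0.8  -0.04]
[-0.44840338 -3.32527165  6.77681728] [-0.0031026   0.89588209 -0.06498171]
```

Call:
apply_moves(
  moves=[
    {"wx":0,"wy":0,"wz":0,"dx":0,"dy":0,"dz":3,"jaw":1},
    {"wx":0,"wy":0,"wz":0,"dx":0,"dy":0,"dz":6,"jaw":1},
    {"wx":0,"wy":0,"wz":0,"dx":0,"dy":0,"dz":10,"jaw":1},
    {"wx":0,"wy":0,"wz":0,"dx":0,"dy":0,"dz":14,"jaw":1},
    {"wx":0,"wy":0,"wz":0,"dx":0,"dy":0,"dz":18,"jaw":1},
    {"wx":0,"wy":0,"wz":0,"dx":0,"dy":0,"dz":22,"jaw":1},
    {"wx":0,"wy":0,"wz":0,"dx":0,"dy":0,"dz":22,"jaw":1},
  ],
)

```text
clock: 9.32
ee_pos: [0.6245, 0.0023, 0.2586]
tcp_rot: [[0.152, 0.855, 0.495], [0.988, -0.132, -0.076], [0.0, 0.501, -0.865]]
wrist_force: [2.6, -2.3, -6.9]
width: 0.0235
```

Run:
```python
from h import *
st(); s=manip.get_state(); print(RA.T@s['wrist_force'],s['moment'], RA.T@(s['ee_pos']-AT))
```

```text
9.325 [0.6245 0.0023 0.2586] F [ 2.6 -2.3 -6.9] w 0.0235 q [-0.18  0.07  1.79  0.02  0.76 -0.04]
[-1.84346326 -0.91775725  7.39395611] [-0.36249717  0.57191055 -0.14992388] [ 0.00024384  0.00029463 -0.04060274]
```

Call:
apply_moves(
  moves=[
    {"wx":0,"wy":0,"wz":0,"dx":-0.2,"dy":0.3,"dz":4,"jaw":1},
    {"wx":0,"wy":0,"wz":0,"dx":-0.2,"dy":0.3,"dz":8,"jaw":1},
    {"wx":0,"wy":0,"wz":0,"dx":-0.2,"dy":0.3,"dz":12,"jaw":1},
    {"wx":0,"wy":0,"wz":0,"dx":-0.2,"dy":0.3,"dz":16,"jaw":1},
    {"wx":0,"wy":0,"wz":0,"dx":-0.2,"dy":0.3,"dz":20,"jaw":1},
    {"wx":0,"wy":0,"wz":0,"dx":-0.2,"dy":0.3,"dz":22,"jaw":1},
    {"wx":0,"wy":0,"wz":0,"dx":-0.2,"dy":0.3,"dz":22,"jaw":1},
  ],
)

```text
clock: 10.2
ee_pos: [0.6356, -0.0008, 0.2403]
tcp_rot: [[0.153, 0.855, 0.495], [0.988, -0.131, -0.078], [-0.002, 0.502, -0.865]]
wrist_force: [-0.6, -6.2, -4.9]
width: 0.024
```

Run:
```python
from h import *
st(); s=manip.get_state(); print(RA.T@s['wrist_force'],s['moment'], RA.T@(s['ee_pos']-AT))
```

```text
10.2 [ 0.6356 -0.0008  0.2403] F [-0.6 -6.2 -4.9] w 0.024 q [-0.18  0.11  1.79  0.02  0.71 -0.04]
[-6.26189792 -2.1246478   4.43487059] [-1.20636193  0.79727303 -0.70824046] [-0.00115015  0.00101811 -0.01906813]
```

Call:
apply_moves(
  moves=[
    {"wx":0,"wy":0,"wz":0,"dx":-0.7,"dy":0,"dz":1,"jaw":1},
    {"wx":0,"wy":0,"wz":0,"dx":-0.7,"dy":0,"dz":2,"jaw":1},
    {"wx":0,"wy":0,"wz":0,"dx":-0.7,"dy":0,"dz":3,"jaw":1},
    {"wx":0,"wy":0,"wz":0,"dx":-0.7,"dy":0,"dz":4,"jaw":1},
    {"wx":0,"wy":0,"wz":0,"dx":-0.7,"dy":0,"dz":4,"jaw":1},
  ],
)

```text
clock: 10.82
ee_pos: [0.6358, -0.0009, 0.2401]
tcp_rot: [[0.152, 0.855, 0.496], [0.988, -0.131, -0.078], [-0.002, 0.502, -0.865]]
wrist_force: [-24.9, -3.2, 19.6]
width: 0.0238
```

Run:
```python
from h import *
st(); s=manip.get_state(); print(RA.T@s['wrist_force'],s['moment'], RA.T@(s['ee_pos']-AT))
```

```text
10.825 [ 0.6358 -0.0009  0.2401] F [-24.9  -3.2  19.6] w 0.0238 q [-0.19  0.11  1.79  0.02  0.71 -0.05]
[ -7.02277407 -11.08740486 -29.07580735] [-0.78511982  2.99820081 -0.75219635] [-0.00123861  0.00112464 -0.01880344]
```

The axial force has risen to about 30 N and the cap has stopped. I'll check whether it is home or jammed.

Run:
```python
from h import *
a=optics.grab_frame('side')
cv2.imwrite('pics/s5.png',cv2.resize(a[150:240,320:420],None,fx=7,fy=6.5,interpolation=cv2.INTER_CUBIC))
n=N;Y,X=RA[:,0],RA[:,1]
A=cv2.resize(a[150:240,320:420],None,fx=7,fy=6.5,interpolation=cv2.INTER_CUBIC)
seat=AT-.054*N
for c,r,col in((seat,.036,(0,0,255)),(seat+.062*N,.036,(0,255,0)),(seat+.004*N,.036,(255,0,0))):
  for t in np.linspace(0,6.28,60):
    p=proj('side',c+r*(np.cos(t)*X+np.sin(t)*Y))[0]; cv2.circle(A,(int((p[0]-320+.5)*7),int((p[1]-150+.5)*6.5)),1,col,-1)
cv2.imwrite('pics/s5o.png',A)
```

```text
(no output)
```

View pics/s5.png

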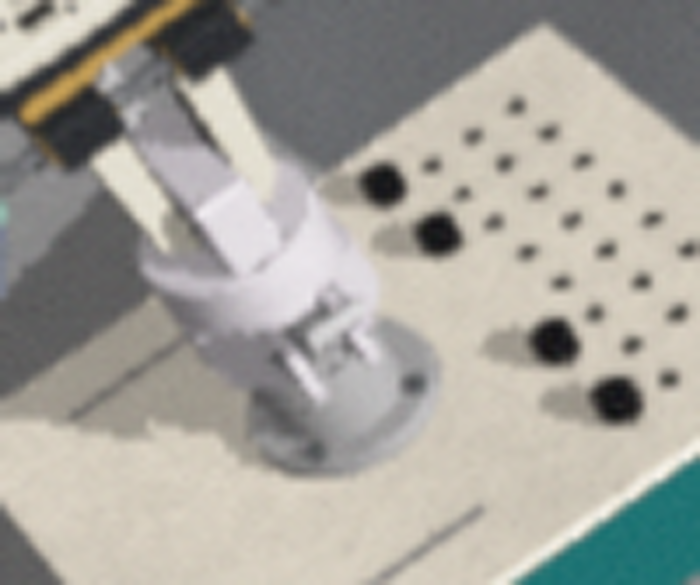

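View pics/s5o.png

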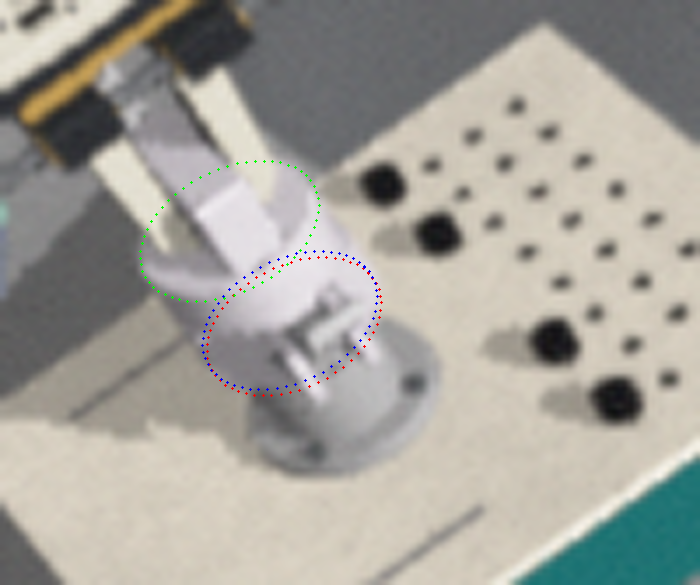

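Call:
apply_moves(
  moves=[
    {"wx":0,"wy":0,"wz":0,"dx":-0.7,"dy":-1,"dz":0,"jaw":1},
    {"wx":0,"wy":0,"wz":0,"dx":-0.7,"dy":-1,"dz":1.5,"jaw":1},
    {"wx":0,"wy":0,"wz":0,"dx":-0.7,"dy":-1,"dz":3,"jaw":1},
    {"wx":0,"wy":0,"wz":0,"dx":-0.7,"dy":-1,"dz":3,"jaw":1},
  ],
  squeeze=60,
)

```text
clock: 11.38
ee_pos: [0.6359, -0.0009, 0.2401]
tcp_rot: [[0.151, 0.854, 0.499], [0.989, -0.13, -0.077], [-0.001, 0.505, -0.863]]
wrist_force: [-41.6, -0.3, 38.6]
width: 0.0235
```

Run:
```python
from h import *
st(); s=manip.get_state(); print(RA.T@s['wrist_force'],s['moment'], RA.T@(s['ee_pos']-AT))
print(s['tcp_rot'])
```

```text
11.375 [ 0.6359 -0.0009  0.2401] F [-41.6  -0.3  38.6] w 0.0235 q [-0.19  0.11  1.8   0.03  0.71 -0.05]
[ -6.62980762 -16.29440133 -53.94604933] [-0.38303208  4.05989635 -0.72199279] [-0.00120955  0.00122003 -0.01871159]
[[ 0.15121431  0.85353079  0.49861751]
 [ 0.98850039 -0.13000724 -0.07723399]
 [-0.0010977   0.50456249 -0.86337448]]
```

It moved only 0.1 mm under 25 N more push (about 60 N axial), so it appears bottomed. I'll release gently, retract, and check the seating in both views.

Call:
apply_moves(
  moves=[
    {"wx":0,"wy":0,"wz":0,"dx":0,"dy":0,"dz":-3,"jaw":1},
    {"wx":0,"wy":0,"wz":0,"dx":0,"dy":0,"dz":-5,"jaw":1},
    {"wx":0,"wy":0,"wz":0,"dx":0,"dy":0,"dz":-5,"jaw":0.4},
    {"wx":0,"wy":0,"wz":0,"dx":0,"dy":0,"dz":-5,"jaw":0.4},
    {"wx":0,"wy":0,"wz":0,"dx":0,"dy":0,"dz":-5,"jaw":0.4},
    {"wx":0,"wy":0,"wz":0,"dx":0,"dy":0,"dz":-5,"jaw":0.4},
    {"wx":0,"wy":0,"wz":0,"dx":0,"dy":0,"dz":-20,"jaw":0.4},
    {"wx":0,"wy":0,"wz":0,"dx":0,"dy":0,"dz":-50,"jaw":0.4},
    {"wx":0,"wy":0,"wz":0,"dx":0,"dy":0,"dz":-100,"jaw":0.8},
    {"wx":0,"wy":0,"wz":0,"dx":-50,"dy":0,"dz":-120,"jaw":1},
    {"wx":0,"wy":0,"wz":0,"dx":-105,"dy":0,"dz":-130,"jaw":1},
    {"wx":0,"wy":0,"wz":0,"dx":-105,"dy":0,"dz":-130,"jaw":1},
  ],
  squeeze=30,
)

```text
clock: 12.88
ee_pos: [0.5567, -0.0993, 0.3483]
tcp_rot: [[0.159, 0.853, 0.497], [0.987, -0.137, -0.081], [-0.001, 0.504, -0.864]]
wrist_force: [0.2, -0.6, 1.0]
width: 0.0203
```

Run:
```python
from h import *
st()
a=optics.grab_frame('side'); b=optics.grab_frame('top'); cv2.imwrite('pics/s6r.png',a); cv2.imwrite('pics/t6r.png',b)
cv2.imwrite('pics/s6.png',cv2.resize(a[110:240,310:430],None,fx=6,fy=4.6,interpolation=cv2.INTER_CUBIC))
cv2.imwrite('pics/t6.png',cv2.resize(b[130:230,240:390],None,fx=5,fy=5,interpolation=cv2.INTER_CUBIC))
```

```text
12.875 [ 0.5567 -0.0993  0.3483] F [ 0.2 -0.6  1. ] w 0.0203 q [-0.48 -0.11  1.74  0.19  1.01 -0.38]
```

View pics/s6.png

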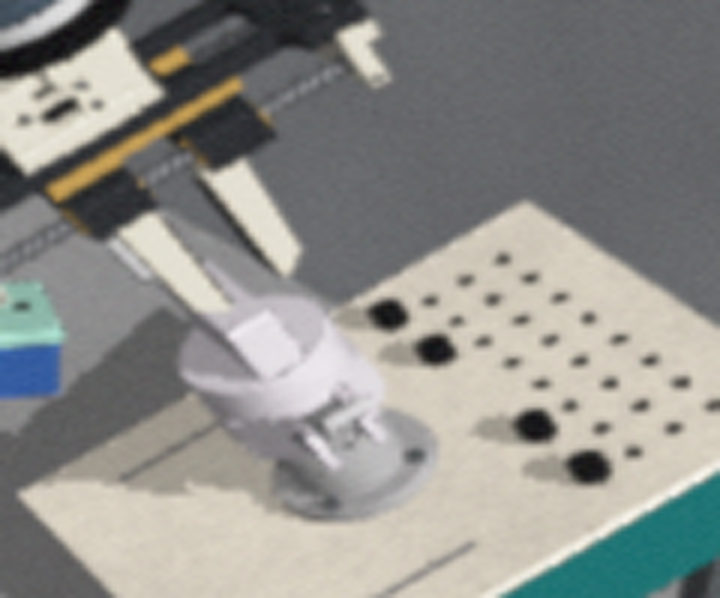

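View pics/t6.png

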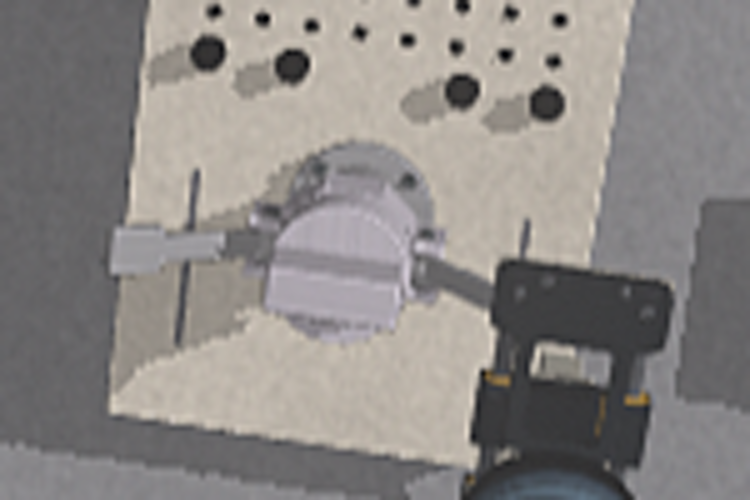

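Run:
```python
from h import *
a=cv2.imread('pics/s6r.png'); 
def ov(n,im,x,y,w,h,k,sets,name):
    A=cv2.resize(im[y:y+h,x:x+w],None,fx=k,fy=k,interpolation=cv2.INTER_CUBIC)
    A=np.hstack([A,A.copy()])
    for pts,col in sets:
        for p in proj(n,pts): cv2.circle(A,(int(w*k+(p[0]-x+.5)*k),int((p[1]-y+.5)*k)),1,col,-1)
    cv2.imwrite(name,A)
Y,X=RA[:,0],RA[:,1]; seat=AT-.054*N
circ=lambda c,r:[c+r*(np.cos(t)*X+np.sin(t)*Y) for t in np.linspace(0,6.28,80)]
bar=lambda c:[c+.102*N+i*.012*X+j*.033*Y for i in(-1,0,1) for j in(-1,-.5,0,.5,1)]
S=[(circ(seat,.036),(0,0,255)),(circ(seat+.062*N,.036),(0,255,0)),(bar(seat),(0,255,255)),(circ(AT-.108*N,.04),(255,0,0))]
ov('side',a,335,150,55,75,7,S,'pics/s6o.png')
b=cv2.imread('pics/t6r.png')
ov('top',b,280,150,60,55,6.5,S,'pics/t6o.png')
```

```text
(no output)
```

View pics/s6o.png

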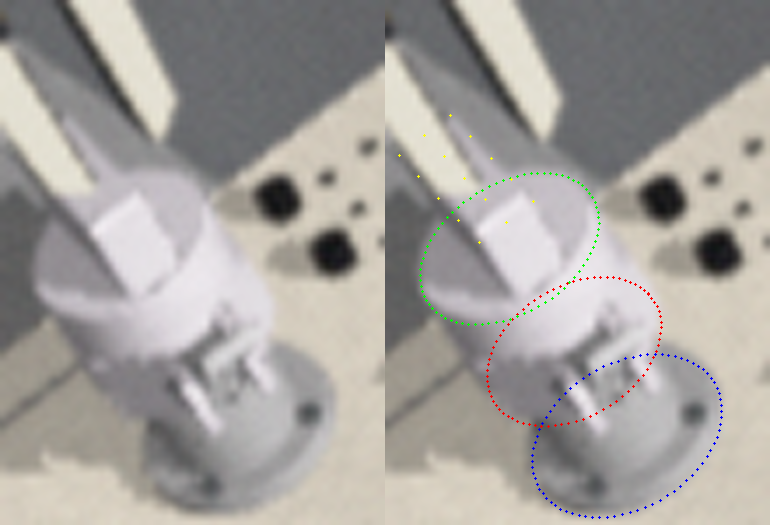

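View pics/t6o.png

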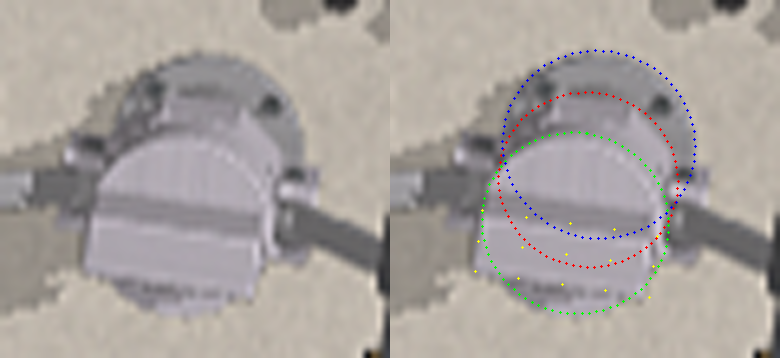

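The side overlay puts the bar end about 1.3 px above the position I predicted for fully home, and the flange and adaptor top fit well. The cap may still be about 4 mm short, so I'll press squarely on the bar top with shut fingers, which leaves the cap free to align itself.

Run:
```python
from h import *
st(); rel(AT+.07*N,RA)
```

```text
12.975 [ 0.557  -0.0958  0.3466] F [ 0.2 -1.2  0. ] w 0.0122 q [-0.47 -0.11  1.74  0.19  1.01 -0.38]
d [107.02   0.21  72.7 ] w [ 0.0018  0.0002 -0.0018] clock 12.975
```

Call:
apply_moves(
  moves=[
    {"wx":0,"wy":0,"wz":0,"dx":40,"dy":0,"dz":0,"jaw":1},
    {"wx":0,"wy":0,"wz":0,"dx":90,"dy":0,"dz":10,"jaw":1},
    {"wx":0.002,"wy":0,"wz":-0.002,"dx":107,"dy":0,"dz":40,"jaw":1},
    {"wx":0.002,"wy":0,"wz":-0.002,"dx":107,"dy":0,"dz":65,"jaw":1},
    {"wx":0.002,"wy":0,"wz":-0.002,"dx":107,"dy":0,"dz":75,"jaw":1},
    {"wx":0.002,"wy":0,"wz":-0.002,"dx":107,"dy":0,"dz":80,"jaw":1},
    {"wx":0.002,"wy":0,"wz":-0.002,"dx":107,"dy":0,"dz":84,"jaw":1},
    {"wx":0.002,"wy":0,"wz":-0.002,"dx":107,"dy":0,"dz":87,"jaw":1},
    {"wx":0.002,"wy":0,"wz":-0.002,"dx":107,"dy":0,"dz":90,"jaw":1},
    {"wx":0.002,"wy":0,"wz":-0.002,"dx":107,"dy":0,"dz":91,"jaw":1},
    {"wx":0.002,"wy":0,"wz":-0.002,"dx":107,"dy":0,"dz":91,"jaw":1},
  ],
)

```text
clock: 14.35
ee_pos: [0.6183, 0.0035, 0.2687]
tcp_rot: [[0.151, 0.856, 0.494], [0.989, -0.13, -0.076], [-0.001, 0.5, -0.866]]
wrist_force: [-8.0, 1.3, 8.5]
width: 0.0006
```

```bash
cat >> h.py <<'E'
def loc():
    s=manip.get_state(); print('clk',s['clock'],'tool F',(RA.T@s['wrist_force']).round(1),'axial above AT',((s['ee_pos']-AT)@N*1000).round(2),'Y',((s['ee_pos']-AT)@RA[:,0]*1000).round(2),'X',((s['ee_pos']-AT)@RA[:,1]*1000).round(2),'w',s['width'].round(4) if hasattr(s['width'],'round') else s['width'])
E
python3 - <<'E'
from h import *
loc()
E
```

```text
clk 14.35 tool F [  0.1  -2.8 -11.4] axial above AT 52.52 Y 0.46 X -0.09 w 0.0006214174920911325
```

Call:
apply_moves(
  moves=[
    {"wx":0,"wy":0,"wz":0,"dx":0,"dy":0,"dz":2,"jaw":1},
    {"wx":0,"wy":0,"wz":0,"dx":0,"dy":0,"dz":3.5,"jaw":1},
    {"wx":0,"wy":0,"wz":0,"dx":0,"dy":0,"dz":5,"jaw":1},
    {"wx":0,"wy":0,"wz":0,"dx":0,"dy":0,"dz":5,"jaw":1},
  ],
)

```text
clock: 14.85
ee_pos: [0.6186, 0.0036, 0.2686]
tcp_rot: [[0.15, 0.856, 0.496], [0.989, -0.128, -0.077], [-0.002, 0.502, -0.865]]
wrist_force: [-40.6, 2.6, 38.2]
width: 0.0004
```

Run:
```python
from h import *
loc()
```

```text
clk 14.85 tool F [ -3.7 -16.  -53.4] axial above AT 52.29 Y 0.59 X 0.11 w 0.0004186187408543525
```

It is rigid: 42 N more gave 0.2 mm. To settle it I'll touch the plate beside the adaptor. When home, the bar top must be 160 mm above the plate in the robot's own frame.

Run:
```python
from h import *
rel(AT-.095*N-.115*RA[:,1]-.08*RA[:,0],RA)
```

```text
d [ -80.08 -115.69  147.11] w [0.0017 0.0003 0.004 ] clock 14.85
```

Call:
apply_moves(
  moves=[
    {"wx":0,"wy":0,"wz":0,"dx":0,"dy":0,"dz":-10,"jaw":1},
    {"wx":0,"wy":0,"wz":0,"dx":-10,"dy":-20,"dz":-35,"jaw":1},
    {"wx":0,"wy":0,"wz":0,"dx":-40,"dy":-70,"dz":-35,"jaw":1},
    {"wx":0,"wy":0,"wz":0,"dx":-80,"dy":-116,"dz":-30,"jaw":1},
    {"wx":0,"wy":0,"wz":0,"dx":-80,"dy":-116,"dz":-10,"jaw":1},
    {"wx":0,"wy":0,"wz":0,"dx":-80,"dy":-116,"dz":30,"jaw":1},
    {"wx":0,"wy":0,"wz":0,"dx":-80,"dy":-116,"dz":75,"jaw":1},
    {"wx":0,"wy":0,"wz":0,"dx":-80,"dy":-116,"dz":115,"jaw":1},
    {"wx":0,"wy":0,"wz":0,"dx":-80,"dy":-116,"dz":138,"jaw":1},
    {"wx":0,"wy":0,"wz":0,"dx":-80,"dy":-116,"dz":142,"jaw":1},
    {"wx":0,"wy":0,"wz":0,"dx":-80,"dy":-116,"dz":142,"jaw":1},
  ],
)

```text
clock: 16.23
ee_pos: [0.5798, -0.0714, 0.0822]
tcp_rot: [[0.151, 0.857, 0.493], [0.989, -0.13, -0.076], [-0.0, 0.499, -0.867]]
wrist_force: [-0.8, -0.3, 0.4]
width: 0.0007
```

Run:
```python
from h import *
loc()
```

```text
clk 16.225 tool F [-0.4 -0.4 -0.8] axial above AT -95.72 Y -79.45 X -116.38 w 0.0006583915335938053
```

Near the plate with no contact yet. I'll step down until it touches.

Call:
apply_moves(
  moves=[
    {"wx":0,"wy":0,"wz":0,"dx":0,"dy":2,"dz":4,"jaw":1},
    {"wx":0,"wy":0,"wz":0,"dx":0,"dy":2,"dz":8,"jaw":1},
    {"wx":0,"wy":0,"wz":0,"dx":0,"dy":2,"dz":11,"jaw":1},
    {"wx":0,"wy":0,"wz":0,"dx":0,"dy":2,"dz":12.5,"jaw":1},
    {"wx":0,"wy":0,"wz":0,"dx":0,"dy":2,"dz":12.5,"jaw":1},
  ],
)

```text
clock: 16.85
ee_pos: [0.5874, -0.0725, 0.0732]
tcp_rot: [[0.15, 0.856, 0.494], [0.989, -0.13, -0.076], [-0.001, 0.5, -0.866]]
wrist_force: [-11.8, 1.3, 15.4]
width: 0.0005
```

Run:
```python
from h import *
loc()
```

```text
clk 16.85 tool F [ -0.5  -2.6 -19.2] axial above AT -107.32 Y -79.33 X -114.3 w 0.0005221053876284163
```

The plate is at -107.3 mm and the bar top at 52.4 mm, which is 159.7 mm apart. The expected distance is 160 mm, so the cap is fully home and my camera height for the adaptor was about 4.7 mm low. Next I'll lift away and go above the near arm, cam_b.

Call:
apply_moves(
  moves=[
    {"wx":0,"wy":0,"wz":0,"dx":0,"dy":0,"dz":-20,"jaw":1},
    {"wx":0,"wy":0,"wz":0,"dx":0,"dy":0,"dz":-75,"jaw":1},
    {"wx":0,"wy":0,"wz":0,"dx":0,"dy":0,"dz":-130,"jaw":1},
    {"wx":0,"wy":0,"wz":0,"dx":0,"dy":0,"dz":-175,"jaw":1},
    {"wx":0,"wy":0,"wz":0,"dx":0,"dy":30,"dz":-185,"jaw":1},
    {"wx":0,"wy":0,"wz":0,"dx":-6,"dy":85,"dz":-185,"jaw":1},
    {"wx":0,"wy":0,"wz":0,"dx":-6,"dy":115,"dz":-185,"jaw":1},
    {"wx":0,"wy":0,"wz":0,"dx":-6,"dy":115,"dz":-180,"jaw":1},
    {"wx":0,"wy":0,"wz":0,"dx":-6,"dy":115,"dz":-175,"jaw":1},
  ],
)

```text
clock: 17.98
ee_pos: [0.5976, -0.0796, 0.2791]
tcp_rot: [[0.15, 0.858, 0.491], [0.989, -0.13, -0.074], [0.0, 0.496, -0.868]]
wrist_force: [-0.0, 0.8, -0.4]
width: 0.0007
```

Run:
```python
from h import *
loc()
a=optics.grab_frame('side'); b=optics.grab_frame('top')
cv2.imwrite('pics/s7.png',cv2.resize(a[110:240,310:430],None,fx=6,fy=4.6,interpolation=cv2.INTER_CUBIC))
cv2.imwrite('pics/t7.png',cv2.resize(b[130:230,240:390],None,fx=5,fy=5,interpolation=cv2.INTER_CUBIC))
```

```text
clk 17.975 tool F [ 0.8 -0.3  0.3] axial above AT 65.39 Y -84.81 X -1.66 w 0.0007180344282574131
```

View pics/s7.png

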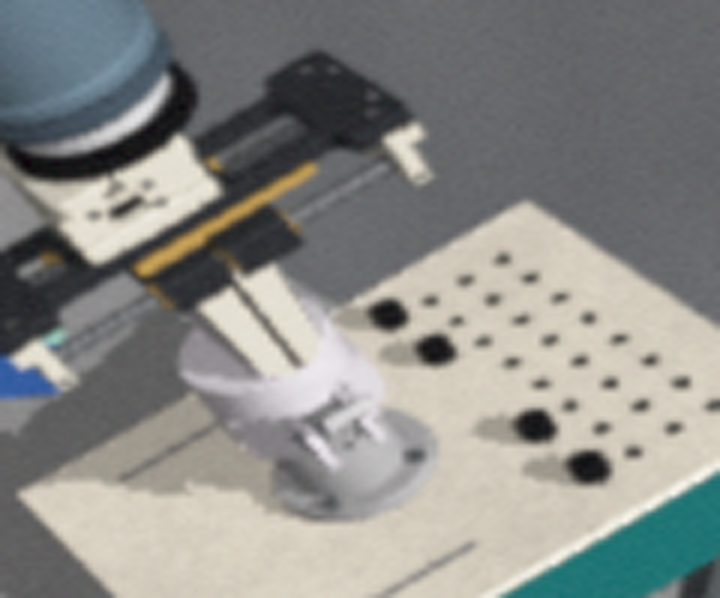

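View pics/t7.png

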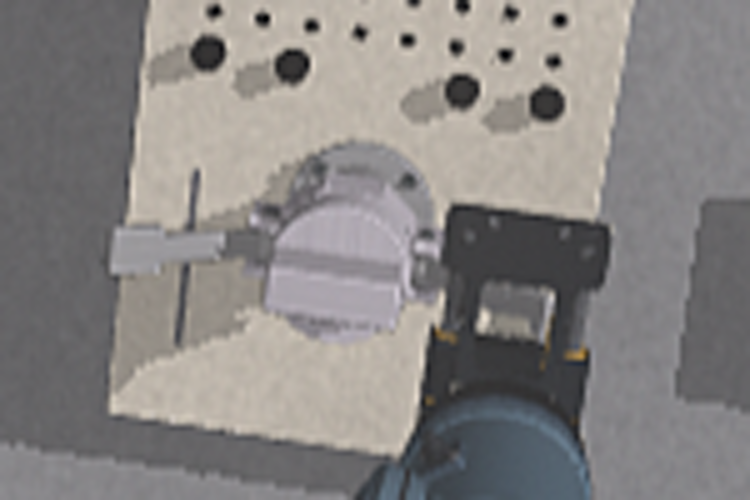

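The side and top crops show the shut fingers over cam_b's pad, with tips at about (285,370) in the side crop. cam_a is still open at (135,250) in the top crop. I'll swing cam_b down along its arc.

Call:
apply_moves(
  moves=[
    {"wx":0,"wy":0,"wz":0,"dx":0,"dy":1,"dz":15,"jaw":1},
    {"wx":0,"wy":0,"wz":0,"dx":-2,"dy":1,"dz":27,"jaw":1},
    {"wx":0,"wy":0,"wz":0,"dx":-7,"dy":1,"dz":37,"jaw":1},
    {"wx":0,"wy":0,"wz":0,"dx":-12,"dy":1,"dz":49,"jaw":1},
    {"wx":0,"wy":0,"wz":0,"dx":-16,"dy":1,"dz":60,"jaw":1},
    {"wx":0,"wy":0,"wz":0,"dx":-19,"dy":1,"dz":70,"jaw":1},
    {"wx":0,"wy":0,"wz":0,"dx":-22,"dy":1,"dz":80,"jaw":1},
    {"wx":0,"wy":0,"wz":0,"dx":-23,"dy":1,"dz":90,"jaw":1},
    {"wx":0,"wy":0,"wz":0,"dx":-23,"dy":1,"dz":100,"jaw":1},
    {"wx":0,"wy":0,"wz":0,"dx":-22,"dy":1,"dz":108,"jaw":1},
    {"wx":0,"wy":0,"wz":0,"dx":-21,"dy":1,"dz":115,"jaw":1},
    {"wx":0,"wy":0,"wz":0,"dx":-20,"dy":1,"dz":121,"jaw":1},
    {"wx":0,"wy":0,"wz":0,"dx":-19,"dy":1,"dz":126,"jaw":1},
    {"wx":0,"wy":0,"wz":0,"dx":-18,"dy":1,"dz":129,"jaw":1},
    {"wx":0,"wy":0,"wz":0,"dx":-18,"dy":1,"dz":129,"jaw":1},
  ],
)

```text
clock: 19.95
ee_pos: [0.6608, -0.1078, 0.1696]
tcp_rot: [[0.15, 0.857, 0.493], [0.989, -0.13, -0.075], [-0.0, 0.499, -0.867]]
wrist_force: [-0.0, -0.1, -0.7]
width: 0.0005
```

Run:
```python
from h import *
loc()
a=optics.grab_frame('side')
cv2.imwrite('pics/s8.png',cv2.resize(a[110:240,310:430],None,fx=6,fy=4.6,interpolation=cv2.INTER_CUBIC))
```

```text
clk 19.95 tool F [-0.1 -0.3  0.6] axial above AT -62.79 Y -103.07 X 1.39 w 0.0005206401491818633
```

View pics/s8.png

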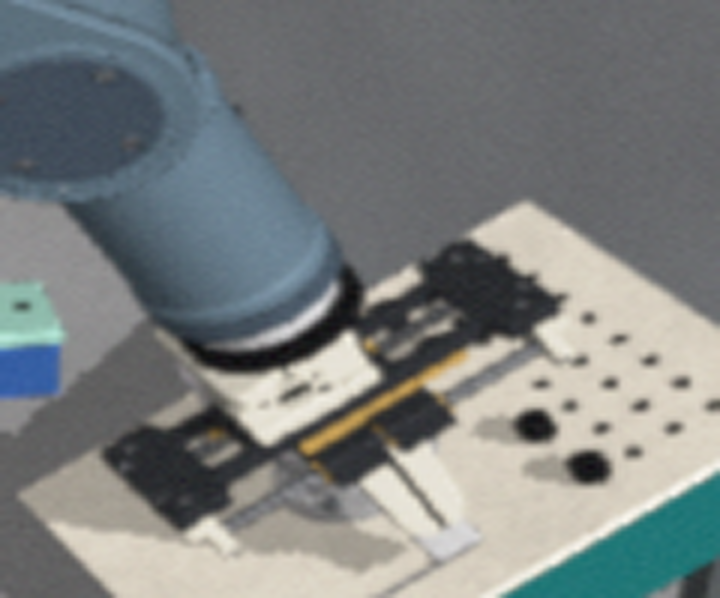

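cam_b has followed: its pad shows just beyond the fingertips at (455,540). I'll continue to its stop.

Call:
apply_moves(
  moves=[
    {"wx":0,"wy":0,"wz":0,"dx":0.5,"dy":0,"dz":2,"jaw":1},
    {"wx":0,"wy":0,"wz":0,"dx":1,"dy":0,"dz":4,"jaw":1},
    {"wx":0,"wy":0,"wz":0,"dx":1,"dy":0,"dz":6,"jaw":1},
    {"wx":0,"wy":0,"wz":0,"dx":1,"dy":0,"dz":6,"jaw":1},
  ],
)

```text
clock: 20.5
ee_pos: [0.6641, -0.1075, 0.1648]
tcp_rot: [[0.151, 0.856, 0.494], [0.989, -0.13, -0.076], [-0.001, 0.499, -0.866]]
wrist_force: [0.3, -0.8, 2.2]
width: 0.0004
```

Run:
```python
from h import *
loc()
```

```text
clk 20.5 tool F [-0.7  1.5 -1.7] axial above AT -68.55 Y -102.21 X 1.8 w 0.0004283348207338059
```

Call:
apply_moves(
  moves=[
    {"wx":0,"wy":0,"wz":0,"dx":0,"dy":0,"dz":1.5,"jaw":1},
    {"wx":0,"wy":0,"wz":0,"dx":0,"dy":0,"dz":3,"jaw":1},
    {"wx":0,"wy":0,"wz":0,"dx":0,"dy":0,"dz":3,"jaw":1},
  ],
)

```text
clock: 20.88
ee_pos: [0.6655, -0.1077, 0.1621]
tcp_rot: [[0.151, 0.857, 0.493], [0.989, -0.13, -0.076], [-0.001, 0.499, -0.866]]
wrist_force: [-1.2, -0.7, 3.2]
width: 0.0006
```

Run:
```python
from h import *
loc()
```

```text
clk 20.875 tool F [-0.9  0.7 -3.3] axial above AT -71.63 Y -102.2 X 1.64 w 0.0005989840229600693
```

Still moving with only about 3 N, so it's not at the stop yet.

Call:
apply_moves(
  moves=[
    {"wx":0,"wy":0,"wz":0,"dx":0.5,"dy":0,"dz":1.5,"jaw":1},
    {"wx":0,"wy":0,"wz":0,"dx":1,"dy":0,"dz":3,"jaw":1},
    {"wx":0,"wy":0,"wz":0,"dx":1,"dy":0,"dz":4,"jaw":1},
    {"wx":0,"wy":0,"wz":0,"dx":1,"dy":0,"dz":4,"jaw":1},
  ],
)

```text
clock: 21.38
ee_pos: [0.6675, -0.1069, 0.1584]
tcp_rot: [[0.151, 0.857, 0.493], [0.989, -0.13, -0.076], [-0.0, 0.499, -0.867]]
wrist_force: [-0.1, -0.3, 1.8]
width: 0.0004
```

Run:
```python
from h import *
loc()
a=optics.grab_frame('side')
cv2.imwrite('pics/s9.png',cv2.resize(a[160:240,340:430],None,fx=8,fy=7,interpolation=cv2.INTER_CUBIC))
```

```text
clk 21.375 tool F [-0.3  0.9 -1.6] axial above AT -75.72 Y -101.14 X 1.45 w 0.00039247619097353695
```

View pics/s9.png

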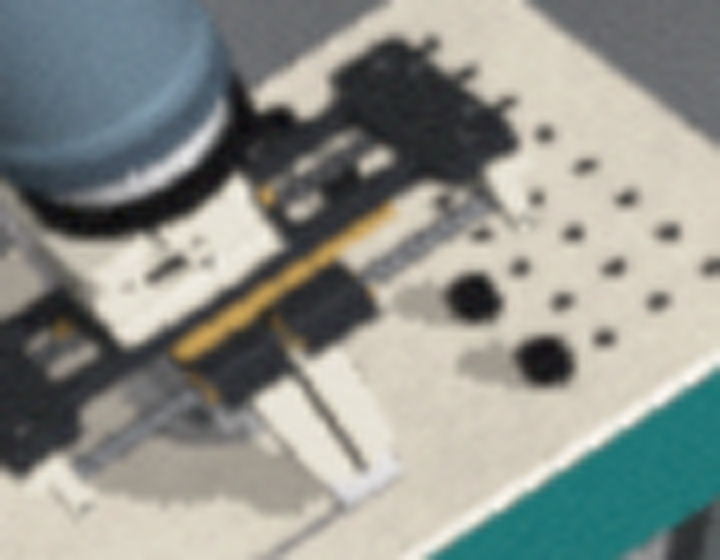

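Call:
apply_moves(
  moves=[
    {"wx":0,"wy":0,"wz":0,"dx":0.5,"dy":0,"dz":1.5,"jaw":1},
    {"wx":0,"wy":0,"wz":0,"dx":1,"dy":0,"dz":3,"jaw":1},
    {"wx":0,"wy":0,"wz":0,"dx":1,"dy":0,"dz":3,"jaw":1},
  ],
)

```text
clock: 21.8
ee_pos: [0.6691, -0.1061, 0.1559]
tcp_rot: [[0.15, 0.857, 0.493], [0.989, -0.13, -0.075], [-0.0, 0.499, -0.867]]
wrist_force: [-1.1, 0.8, 3.7]
width: 0.0004
```

Run:
```python
from h import *
loc()
```

```text
clk 21.8 tool F [ 0.6  0.8 -3.9] axial above AT -78.68 Y -100.06 X 1.41 w 0.00041894997917104514
```

Run:
```python
from h import *
a=optics.grab_frame('side');b=optics.grab_frame('top')
cv2.imwrite('pics/s10.png',cv2.resize(a[160:240,340:430],None,fx=8,fy=7,interpolation=cv2.INTER_CUBIC))
cv2.imwrite('pics/t10.png',cv2.resize(b[130:230,240:390],None,fx=5,fy=5,interpolation=cv2.INTER_CUBIC))
rim=AT+.0047*N-.054*N; Y=RA[:,0]
for e in(-10,-20,-30,-40,-50):
    e=np.radians(e); t=rim+.022*N-Y*(.04+.092*np.cos(e))+N*.092*np.sin(e)
    X=RA[:,1]
    print(np.degrees(e),[((p-[340,160]+.5)*[8,7]).round() for p in proj('side',[t-.012*X,t+.012*X])],((proj('top',t)[0]-[240,130]+.5)*5).round())
```

```text
-10.0 [array([329., 472.]), array([391., 431.])] [601. 281.]
-20.0 [array([340., 490.]), array([401., 450.])] [593. 271.]
-29.999999999999996 [array([345., 503.]), array([406., 463.])] [581. 262.]
-40.0 [array([346., 509.]), array([406., 470.])] [563. 252.]
-50.0 [array([341., 509.]), array([400., 470.])] [543. 244.]
```

View pics/s10.png

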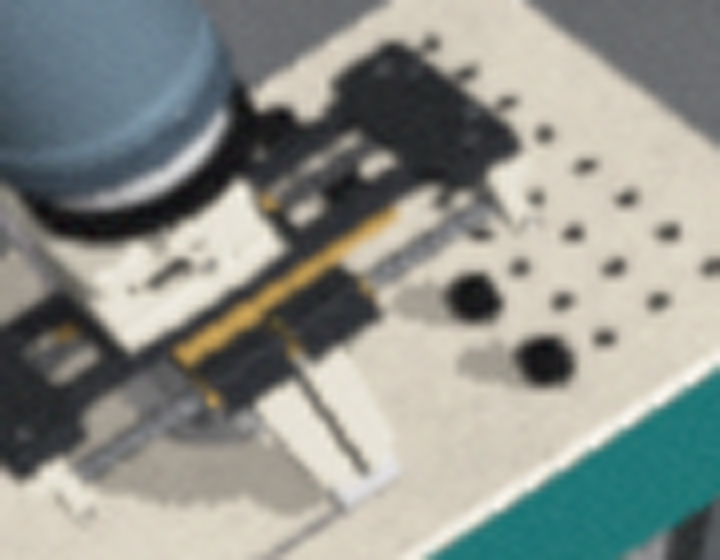

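View pics/t10.png

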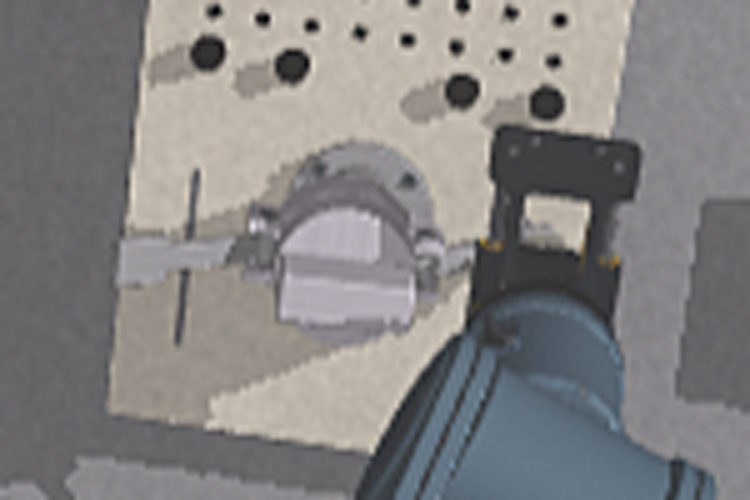

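In the top view the cap's top has shifted about 6 mm toward cam_b: the bar is at (347,300), was (335,303). Pushing past the stop has tipped the cap on its clearance, so cam_b reached its stop earlier. I'll lift off and look.

Call:
apply_moves(
  moves=[
    {"wx":0,"wy":0,"wz":0,"dx":-1,"dy":0,"dz":-5,"jaw":1},
    {"wx":0,"wy":0,"wz":0,"dx":-3,"dy":0,"dz":-12,"jaw":1},
    {"wx":0,"wy":0,"wz":0,"dx":-5,"dy":0,"dz":-30,"jaw":1},
    {"wx":0,"wy":0,"wz":0,"dx":-5,"dy":0,"dz":-80,"jaw":1},
    {"wx":0,"wy":0,"wz":0,"dx":-5,"dy":0,"dz":-130,"jaw":1},
    {"wx":0,"wy":0,"wz":0,"dx":-5,"dy":0,"dz":-150,"jaw":1},
    {"wx":0,"wy":0,"wz":0,"dx":-5,"dy":0,"dz":-150,"jaw":1},
  ],
)

```text
clock: 22.78
ee_pos: [0.5943, -0.1, 0.2892]
tcp_rot: [[0.151, 0.854, 0.497], [0.989, -0.129, -0.077], [-0.002, 0.503, -0.864]]
wrist_force: [-0.1, 0.2, 0.2]
width: 0.0005
```

Run:
```python
from h import *
loc()
a=optics.grab_frame('side');b=optics.grab_frame('top')
cv2.imwrite('pics/s11.png',cv2.resize(a[130:240,320:430],None,fx=6.5,fy=5.4,interpolation=cv2.INTER_CUBIC))
cv2.imwrite('pics/t11.png',cv2.resize(b[130:230,240:390],None,fx=5,fy=5,interpolation=cv2.INTER_CUBIC))
```

```text
clk 22.775 tool F [ 0.2  0.  -0.2] axial above AT 74.18 Y -105.44 X 3.23 w 0.0005240084262594113
```

View pics/s11.png

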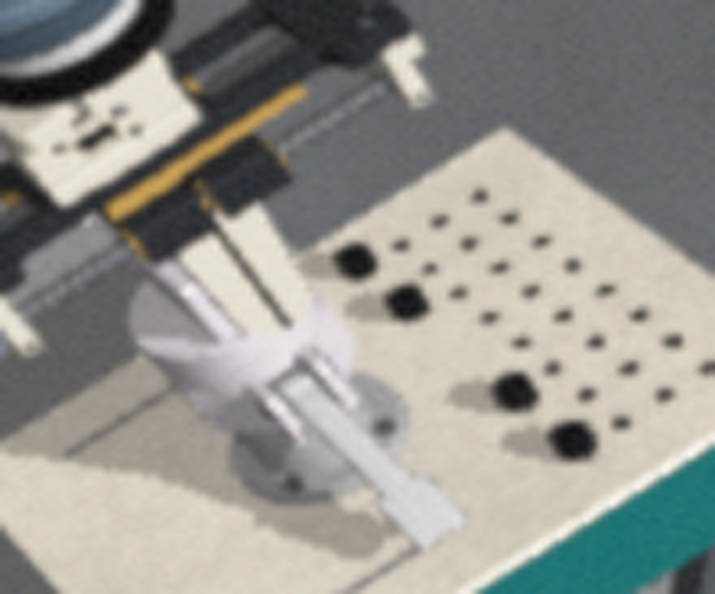

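View pics/t11.png

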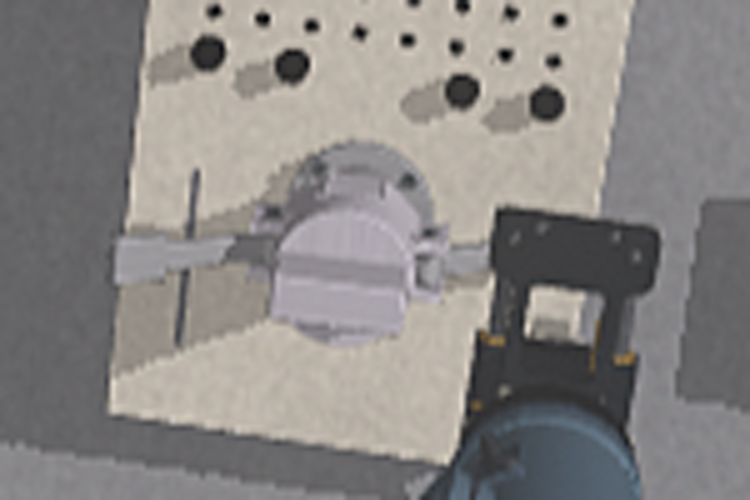

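cam_b is down: its pad end is at (443,530) in the side crop. The cap has mostly settled back, but it still sits about 1 px off. I'll press it flat again on the bar top, slightly to the cam_a side, before swinging cam_a.

Run:
```python
from h import *
rel(AT+.065*N+.004*RA[:,0],RA)
```

```text
d [109.22  -0.99   6.59] w [-0.0012 -0.0008  0.0022] clock 22.875
```

Call:
apply_moves(
  moves=[
    {"wx":0,"wy":0,"wz":0,"dx":40,"dy":-1,"dz":-5,"jaw":1},
    {"wx":0,"wy":0,"wz":0,"dx":90,"dy":-1,"dz":-5,"jaw":1},
    {"wx":0,"wy":0,"wz":0,"dx":109,"dy":-1,"dz":2,"jaw":1},
    {"wx":0,"wy":0,"wz":0,"dx":109,"dy":-1,"dz":10,"jaw":1},
    {"wx":0,"wy":0,"wz":0,"dx":109,"dy":-1,"dz":15,"jaw":1},
    {"wx":0,"wy":0,"wz":0,"dx":109,"dy":-1,"dz":19,"jaw":1},
    {"wx":0,"wy":0,"wz":0,"dx":109,"dy":-1,"dz":22,"jaw":1},
    {"wx":0,"wy":0,"wz":0,"dx":109,"dy":-1,"dz":24,"jaw":1},
    {"wx":0,"wy":0,"wz":0,"dx":109,"dy":-1,"dz":24,"jaw":1},
  ],
)

```text
clock: 24.0
ee_pos: [0.6207, 0.0066, 0.2696]
tcp_rot: [[0.151, 0.855, 0.497], [0.989, -0.131, -0.075], [0.001, 0.502, -0.865]]
wrist_force: [-27.8, 7.6, 30.7]
width: 0.0008
```

Run:
```python
from h import *
loc()
b=optics.grab_frame('top')
cv2.imwrite('pics/t12.png',cv2.resize(b[130:230,240:390],None,fx=5,fy=5,interpolation=cv2.INTER_CUBIC))
```

```text
clk 24.0 tool F [  3.2  -9.5 -41. ] axial above AT 52.33 Y 3.91 X 2.0 w 0.000811712358105077
```

View pics/t12.png

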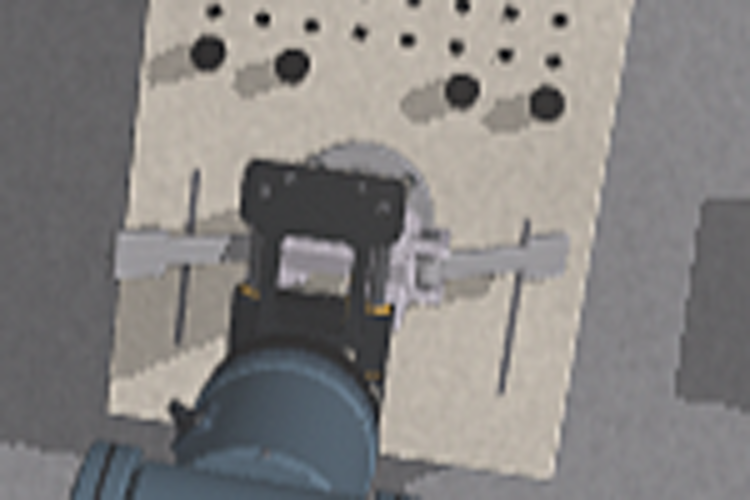

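The cap is seated at the same height again (52.3 mm). cam_b's tip at (568,252) is close to the (563,252) predicted for locked. Now cam_a.

Call:
apply_moves(
  moves=[
    {"wx":0,"wy":0,"wz":0,"dx":0,"dy":0,"dz":-10,"jaw":1},
    {"wx":0,"wy":0,"wz":0,"dx":20,"dy":-1,"dz":-30,"jaw":1},
    {"wx":0,"wy":0,"wz":0,"dx":65,"dy":-1,"dz":-30,"jaw":1},
    {"wx":0,"wy":0,"wz":0,"dx":80,"dy":-1,"dz":-20,"jaw":1},
    {"wx":0,"wy":0,"wz":0,"dx":80,"dy":-1,"dz":-3,"jaw":1},
    {"wx":0,"wy":0,"wz":0,"dx":82,"dy":-1,"dz":9,"jaw":1},
    {"wx":0,"wy":0,"wz":0,"dx":87,"dy":-1,"dz":19,"jaw":1},
    {"wx":0,"wy":0,"wz":0,"dx":92,"dy":-1,"dz":31,"jaw":1},
    {"wx":0,"wy":0,"wz":0,"dx":96,"dy":-1,"dz":42,"jaw":1},
    {"wx":0,"wy":0,"wz":0,"dx":99,"dy":-1,"dz":52,"jaw":1},
    {"wx":0,"wy":0,"wz":0,"dx":102,"dy":-1,"dz":62,"jaw":1},
    {"wx":0,"wy":0,"wz":0,"dx":103,"dy":-1,"dz":72,"jaw":1},
    {"wx":0,"wy":0,"wz":0,"dx":103,"dy":-1,"dz":82,"jaw":1},
    {"wx":0,"wy":0,"wz":0,"dx":102,"dy":-1,"dz":90,"jaw":1},
    {"wx":0,"wy":0,"wz":0,"dx":101,"dy":-1,"dz":97,"jaw":1},
    {"wx":0,"wy":0,"wz":0,"dx":100,"dy":-1,"dz":103,"jaw":1},
    {"wx":0,"wy":0,"wz":0,"dx":99,"dy":-1,"dz":108,"jaw":1},
    {"wx":0,"wy":0,"wz":0,"dx":99,"dy":-1,"dz":108,"jaw":1},
  ],
)

```text
clock: 26.3
ee_pos: [0.689, 0.0961, 0.17]
tcp_rot: [[0.151, 0.857, 0.493], [0.989, -0.131, -0.076], [-0.0, 0.499, -0.867]]
wrist_force: [0.3, 0.1, 0.1]
width: 0.0006
```

Run:
```python
from h import *
loc()
a=optics.grab_frame('side');b=optics.grab_frame('top')
cv2.imwrite('pics/s13.png',cv2.resize(a[130:240,320:430],None,fx=6.5,fy=5.4,interpolation=cv2.INTER_CUBIC))
cv2.imwrite('pics/t13.png',cv2.resize(b[130:230,240:390],None,fx=5,fy=5,interpolation=cv2.INTER_CUBIC))
```

```text
clk 26.3 tool F [0.1 0.3 0.1] axial above AT -60.81 Y 102.77 X -1.24 w 0.0006338968535580893
```

View pics/s13.png

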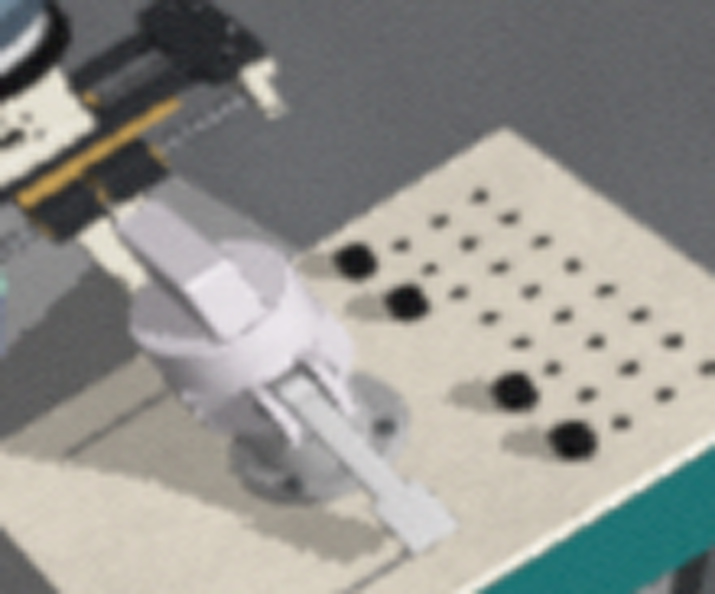

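View pics/t13.png

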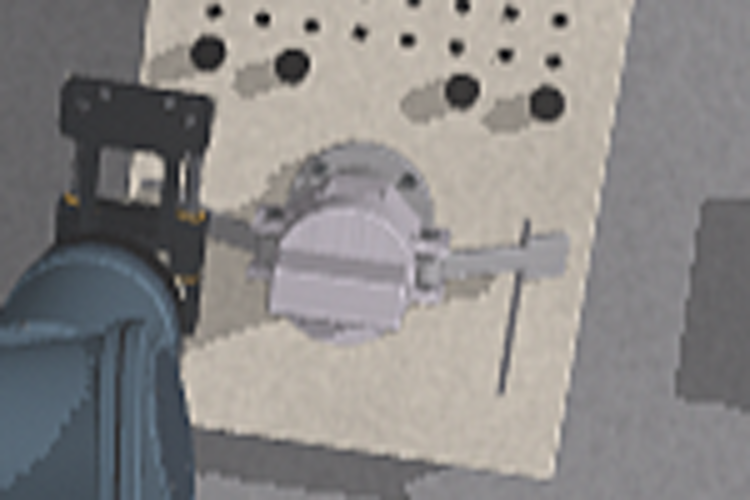

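cam_b's end edge is now at (413,552) and (457,520) in the side crop, against (408,552) and (457,522) predicted for locked. cam_a is following. I'll bring it to its stop in small steps.

Call:
apply_moves(
  moves=[
    {"wx":0,"wy":0,"wz":0,"dx":-0.5,"dy":0,"dz":2,"jaw":1},
    {"wx":0,"wy":0,"wz":0,"dx":-1,"dy":0,"dz":4,"jaw":1},
    {"wx":0,"wy":0,"wz":0,"dx":-1,"dy":0,"dz":6,"jaw":1},
    {"wx":0,"wy":0,"wz":0,"dx":-1,"dy":0,"dz":6,"jaw":1},
  ],
)

```text
clock: 26.9
ee_pos: [0.6919, 0.0947, 0.1652]
tcp_rot: [[0.151, 0.857, 0.493], [0.989, -0.13, -0.075], [-0.0, 0.499, -0.867]]
wrist_force: [-0.2, -0.5, 0.4]
width: 0.0005
```

Run:
```python
from h import *
loc()
```

```text
clk 26.9 tool F [-0.5  0.1 -0.4] axial above AT -66.57 Y 101.89 X -0.98 w 0.0005452533021922933
```

Call:
apply_moves(
  moves=[
    {"wx":0,"wy":0,"wz":0,"dx":0,"dy":0,"dz":1.5,"jaw":1},
    {"wx":0,"wy":0,"wz":0,"dx":0,"dy":0,"dz":3,"jaw":1},
    {"wx":0,"wy":0,"wz":0,"dx":0,"dy":0,"dz":4,"jaw":1},
    {"wx":0,"wy":0,"wz":0,"dx":0,"dy":0,"dz":4,"jaw":1},
  ],
)

```text
clock: 27.4
ee_pos: [0.6939, 0.0945, 0.162]
tcp_rot: [[0.151, 0.857, 0.494], [0.989, -0.13, -0.075], [-0.0, 0.499, -0.866]]
wrist_force: [-1.1, -0.0, 3.4]
width: 0.0006
```

Run:
```python
from h import *
loc()
```

```text
clk 27.4 tool F [-0.2  0.7 -3.5] axial above AT -70.34 Y 101.94 X -0.83 w 0.0006172138224146807
```

Call:
apply_moves(
  moves=[
    {"wx":0,"wy":0,"wz":0,"dx":0,"dy":0,"dz":1,"jaw":1},
    {"wx":0,"wy":0,"wz":0,"dx":0,"dy":0,"dz":2,"jaw":1},
    {"wx":0,"wy":0,"wz":0,"dx":0,"dy":0,"dz":2,"jaw":1},
  ],
)

```text
clock: 27.78
ee_pos: [0.6949, 0.0943, 0.1601]
tcp_rot: [[0.151, 0.857, 0.493], [0.989, -0.13, -0.075], [-0.0, 0.499, -0.867]]
wrist_force: [-1.2, 0.4, 3.1]
width: 0.0004
```

Run:
```python
from h import *
loc()
b=optics.grab_frame('top');a=optics.grab_frame('side')
cv2.imwrite('pics/t14.png',cv2.resize(b[130:230,240:390],None,fx=5,fy=5,interpolation=cv2.INTER_CUBIC))
cv2.imwrite('pics/s14.png',cv2.resize(a[130:240,320:430],None,fx=6.5,fy=5.4,interpolation=cv2.INTER_CUBIC))
```

```text
clk 27.775 tool F [ 0.2  0.4 -3.3] axial above AT -72.47 Y 101.89 X -0.88 w 0.0004154193235815064
```

View pics/t14.png

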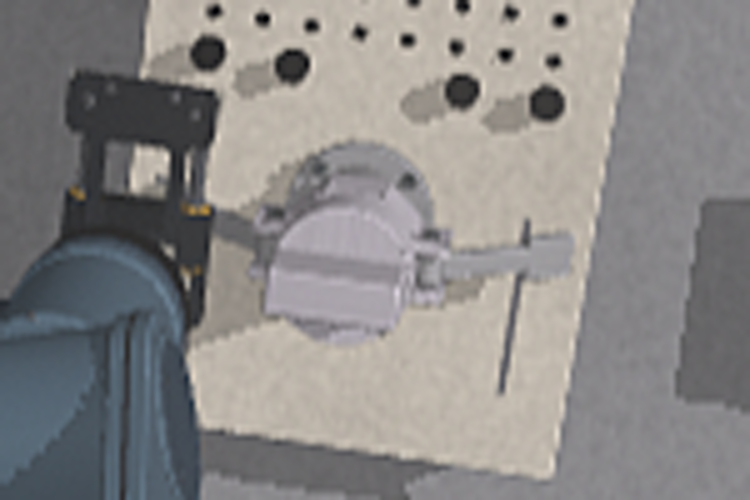

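View pics/s14.png

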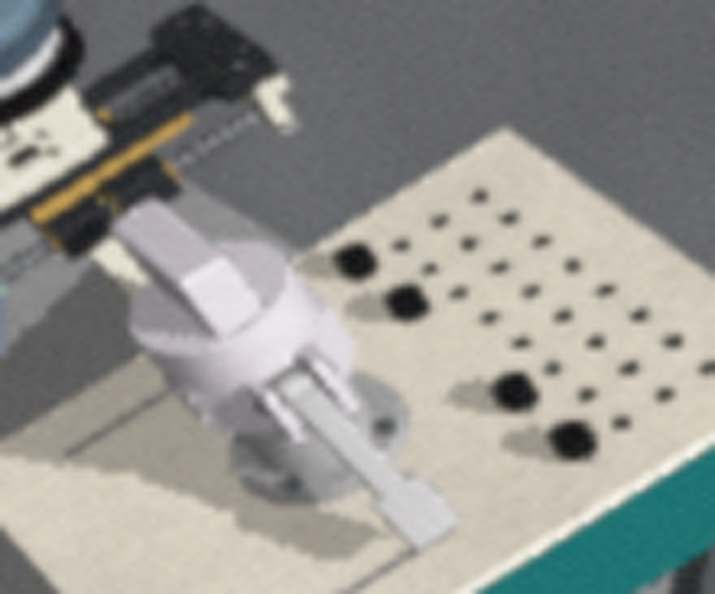

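Call:
apply_moves(
  moves=[
    {"wx":0,"wy":0,"wz":0,"dx":0,"dy":0,"dz":1.5,"jaw":1},
    {"wx":0,"wy":0,"wz":0,"dx":0,"dy":0,"dz":3,"jaw":1},
    {"wx":0,"wy":0,"wz":0,"dx":0,"dy":0,"dz":3,"jaw":1},
  ],
)

```text
clock: 28.25
ee_pos: [0.6965, 0.0942, 0.1579]
tcp_rot: [[0.15, 0.856, 0.494], [0.989, -0.13, -0.075], [-0.0, 0.5, -0.866]]
wrist_force: [-3.0, 0.8, 4.5]
width: 0.0006
```

Run:
```python
from h import *
loc()
```

```text
clk 28.25 tool F [ 0.3 -0.4 -5.4] axial above AT -75.17 Y 102.12 X -0.65 w 0.0006117345907842235
```

Force is rising, to 5.4 N. I'll lift off, press the cap flat on the bar top, then check everything.

Call:
apply_moves(
  moves=[
    {"wx":0,"wy":0,"wz":0,"dx":1,"dy":0,"dz":-5,"jaw":1},
    {"wx":0,"wy":0,"wz":0,"dx":4,"dy":0,"dz":-15,"jaw":1},
    {"wx":0,"wy":0,"wz":0,"dx":4,"dy":0,"dz":-60,"jaw":1},
    {"wx":0,"wy":0,"wz":0,"dx":4,"dy":0,"dz":-110,"jaw":1},
    {"wx":0,"wy":0,"wz":0,"dx":0,"dy":0,"dz":-150,"jaw":1},
    {"wx":0,"wy":0,"wz":0,"dx":-50,"dy":0,"dz":-152,"jaw":1},
    {"wx":0,"wy":0,"wz":0,"dx":-100,"dy":1,"dz":-148,"jaw":1},
    {"wx":0,"wy":0,"wz":0,"dx":-103,"dy":1,"dz":-138,"jaw":1},
    {"wx":0,"wy":0,"wz":0,"dx":-103,"dy":1,"dz":-132,"jaw":1},
    {"wx":0,"wy":0,"wz":0,"dx":-103,"dy":1,"dz":-128,"jaw":1},
    {"wx":0,"wy":0,"wz":0,"dx":-103,"dy":1,"dz":-125,"jaw":1},
    {"wx":0,"wy":0,"wz":0,"dx":-103,"dy":1,"dz":-124,"jaw":1},
    {"wx":0,"wy":0,"wz":0,"dx":-103,"dy":1,"dz":-124,"jaw":1},
  ],
)

```text
clock: 29.88
ee_pos: [0.6187, 0.0029, 0.2688]
tcp_rot: [[0.148, 0.857, 0.494], [0.989, -0.127, -0.076], [-0.003, 0.5, -0.866]]
wrist_force: [-30.6, -1.2, 26.7]
width: 0.0007
```

Run:
```python
from h import *
loc()
```

```text
clk 29.875 tool F [ -5.9 -12.7 -38.2] axial above AT 52.37 Y -0.02 X 0.33 w 0.000678298937536342
```

Home height holds at 52.4 mm. I'll retract clear and check both arms.

Call:
apply_moves(
  moves=[
    {"wx":0,"wy":0,"wz":0,"dx":0,"dy":0,"dz":-10,"jaw":1},
    {"wx":0,"wy":0,"wz":0,"dx":0,"dy":0,"dz":-40,"jaw":1},
    {"wx":0,"wy":0,"wz":0,"dx":0,"dy":-30,"dz":-90,"jaw":1},
    {"wx":0,"wy":0,"wz":0,"dx":0,"dy":-80,"dz":-110,"jaw":1},
    {"wx":0,"wy":0,"wz":0,"dx":0,"dy":-130,"dz":-110,"jaw":1},
    {"wx":0,"wy":0,"wz":0,"dx":0,"dy":-180,"dz":-110,"jaw":1},
    {"wx":0,"wy":0,"wz":0,"dx":0,"dy":-180,"dz":-110,"jaw":1},
  ],
)

```text
clock: 30.75
ee_pos: [0.4081, 0.0351, 0.2677]
tcp_rot: [[0.148, 0.86, 0.489], [0.989, -0.129, -0.073], [0.0, 0.495, -0.869]]
wrist_force: [0.5, -0.4, 1.0]
width: 0.0001
```

Run:
```python
from h import *
loc()
b=optics.grab_frame('top');a=optics.grab_frame('side')
cv2.imwrite('pics/s15r.png',a);cv2.imwrite('pics/t15r.png',b)
rim=AT-.0493*N-.001*RA[:,0]; Y,X=RA[:,0],RA[:,1]
def mk(n,im,x,y,w,h,k,name):
    A=cv2.resize(im[y:y+h,x:x+w],None,fx=k,fy=k,interpolation=cv2.INTER_CUBIC)
    for s in(1,-1):
        for e,c in((-20,(0,255,0)),(-40,(0,0,255))):
            e=np.radians(e); u=s*Y*np.cos(e)+N*np.sin(e); v=-s*Y*np.sin(e)+N*np.cos(e)
            t=rim+.022*N+s*Y*.04+.092*u
            for p in proj(n,[t+i*.012*X+j*.004*v for i in(-1,0,1) for j in (-1,1)]): cv2.circle(A,(int((p[0]-x+.5)*k),int((p[1]-y+.5)*k)),2,c,-1)
    cv2.imwrite(name,A)
mk('top',b,250,145,115,65,6.5,'pics/t15.png'); mk('side',a,310,140,95,100,5.9,'pics/s15.png')
```

```text
clk 30.75 tool F [-0.3  1.  -0.6] axial above AT 157.95 Y -0.43 X -184.71 w 9.478425453138739e-05
```

View pics/t15.png

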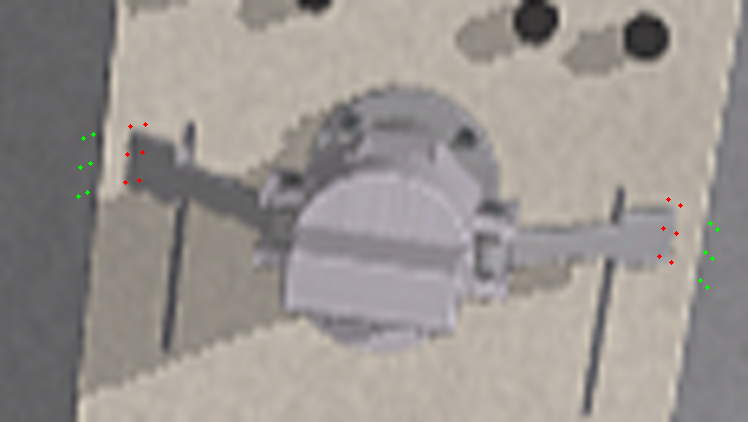

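View pics/s15.png

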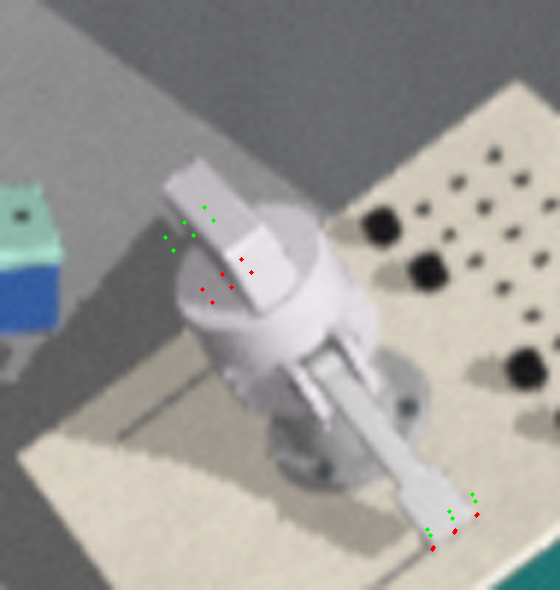

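Top view: cam_a's tip is at about (130,155) and cam_b's at (675,235). Both lie on the locked (-40°) markers and well off the -20° ones. The side view shows cam_b's end on its locked marker at (455,530), with the cap upright on the stub and the gripper clear. Handing in.

Run:
```python
from h import *
print(manip.hand_in()); st()
```

```text
the job is handed in; nothing more can be done
None
the job is handed in; nothing more can be done
```

The 72 mm cap (the middle of the three sizes) is on the adaptor, fully home and with both cam arms swung down. I pushed it on with the arms open, then swung cam_b down, then cam_a. I handed it in at about 31 s with the gripper clear of everything.

**Seating:** the bar top measured 159.7 mm above the plate by touch, where fully home is 160 mm. It was at the same height when I pressed it again after each arm. The camera had suggested the cap was about 4 mm short. The touch check disagreed, and I trusted it over my camera estimate of the adaptor's height.

**Arms:** in the last top view both tips matched the predicted locked position to within about 3 px of the enlarged crop, roughly 1–2°. cam_b also matched in the side view; cam_a was hidden there.

**What went wrong:** I pushed cam_b past its stop with 3–4 N, which tipped the cap within its clearance on the stub. With cam_a it tipped a little again, at 3–5 N. I pressed the cap flat after each arm and it went back to the home height. I did not feel a hard stop on either arm, so the arm positions rest on the images.

**Forces and other objects:** the highest wrist force I read was about 57 N. I did not move the other bench items on purpose, and I made no separate final check on them.

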